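# Fit the twist-lock legs to an upturned footstool

### The job

Finish the footstool that lies upside down on the bench: fit every leg standing in the rack into a free slot of its mounting board, T-head right through until the leg stands flat on the board, then a quarter turn so that it is locked and square like the leg already fitted. One scraper has been left lying across the slots and another beside the rack: put each away in a bay of its own in the wooden holder, lying flat, blade first and fully home. Leave everything else on the bench where it is.

Things in the scene. Friction and masses are not known exactly. Their poses are not given: they have to be found in the camera images.
- seat: upturned seat, fixed: round board 270 mm wide, 18 mm thick, four dogs round it; on a 16 mm frame a square board 200 x 200 x 8 mm, upper face 42 mm above the bench, with slots at x, y = +-65 mm. Origin: centre of underside, on the bench; x, y along the board's sides, z up. At (65, 65) mm a leg is already locked, fixed, foot 162 mm above the bench, its 44 mm side along the seat's x
- socket1 (a point): free steel-rimmed slot in the seat's mounting board, 46 x 16 mm; point: slot's centre on the board's upper face, 42 mm above the bench. Axes as the seat's: the slot's long way is y, z up. Board 8 mm thick, 16 mm free height below: a T-head right through turns freely either way. Slot centres are 130 mm apart
- socket2 (a point): free steel-rimmed slot in the seat's mounting board, 46 x 16 mm; point: slot's centre on the board's upper face, 42 mm above the bench. Axes as the seat's: the slot's long way is y, z up. Board 8 mm thick, 16 mm free height below: a T-head right through turns freely either way. Slot centres are 130 mm apart
- socket3 (a point): free steel-rimmed slot in the seat's mounting board, 46 x 16 mm; point: slot's centre on the board's upper face, 42 mm above the bench. Axes as the seat's: the slot's long way is y, z up. Board 8 mm thick, 16 mm free height below: a T-head right through turns freely either way. Slot centres are 130 mm apart
- leg1: beech leg (None if absent), bar 44 x 26 mm, 120 mm from flat shoulder to rubber foot, 0.22 kg, standing foot up, shoulder on the rack. Under the shoulder a stem (12 mm thick, 11 mm long) and a steel T-head 40 x 12 x 10 mm, long way along the 44 mm side, reach 21 mm down into the rack's slot; lifts straight out. Origin: shoulder's centre; x along the 44 mm side, y the 26 mm side, z up to the foot
- leg2: beech leg (None if absent), bar 44 x 26 mm, 120 mm from flat shoulder to rubber foot, 0.22 kg, standing foot up, shoulder on the rack. Under the shoulder a stem (12 mm thick, 11 mm long) and a steel T-head 40 x 12 x 10 mm, long way along the 44 mm side, reach 21 mm down into the rack's slot; lifts straight out. Origin: shoulder's centre; x along the 44 mm side, y the 26 mm side, z up to the foot
- leg3: beech leg (None if absent), bar 44 x 26 mm, 120 mm from flat shoulder to rubber foot, 0.22 kg, standing foot up, shoulder on the rack. Under the shoulder a stem (12 mm thick, 11 mm long) and a steel T-head 40 x 12 x 10 mm, long way along the 44 mm side, reach 21 mm down into the rack's slot; lifts straight out. Origin: shoulder's centre; x along the 44 mm side, y the 26 mm side, z up to the foot
- rack: wooden leg rack, fixed: board 250 x 84 mm, upper face 34 mm above the bench, with three slots 46 x 16 mm in a row, at x = -75, 0, 75 mm, y = -65 mm, their long way along the rack's x. Origin on the bench, 65 mm beside the row; z up
- holder: wooden scraper holder, fixed: base board 208 (x) x 168 (y) x 12 mm; on its far part (x = 16 to 104 mm) a block, top 41 mm above the bench, with two level bays side by side, open to -x. Origin: centre of underside; x points into the bays, z up
- bay1 (a point): mouth of a holder bay: level slot 72 mm wide, 12 mm high (17 to 29 mm above the bench), 88 mm deep; point: middle of the mouth, 23 mm above the bench; axes as the holder's, x inward. With the handle on the base board (12 mm high) the blade is at slot height; home when the handle meets the block, blade end 80 mm in
- bay2 (a point): mouth of the other bay, 80 mm beside bay1, else the same
- scraper_a: flat scraper lying flat, 0.11 kg: dark wooden handle 95 x 28 x 22 mm and steel blade 80 long, 60 wide, 3 mm thick, 9.5 to 12.5 mm above the handle's underside. Rests on its handle. Origin: centre of the handle's underside; x to the blade (handle x = -47.5 to 47.5, blade to 127.5 mm), z up. At first on the seat's board, over slots
- scraper_a_tip (a point): middle of the end edge of that scraper's blade (x = 127.5 mm, z = 11 mm in the scraper's frame); axes as the scraper's
- scraper_b: flat scraper lying flat, 0.11 kg: dark wooden handle 95 x 28 x 22 mm and steel blade 80 long, 60 wide, 3 mm thick, 9.5 to 12.5 mm above the handle's underside. Rests on its handle. Origin: centre of the handle's underside; x to the blade (handle x = -47.5 to 47.5, blade to 127.5 mm), z up. On the bench beside the rack
- scraper_b_tip (a point): middle of the end edge of that scraper's blade (x = 127.5 mm, z = 11 mm in the scraper's frame); axes as the scraper's
- glue: white glue bottle, 54 mm wide, 150 mm tall; bystander. Origin: centre of the underside
- jar1: closed amber bead jar, 68 mm wide, 85 mm tall; bystander. Origin: centre of the underside
- jar2: closed green bead jar, 68 mm wide, 85 mm tall; bystander. Origin: centre of the underside
- spool: orange cord spool standing on end, 64 mm wide, 65 mm tall; bystander. Origin: centre of the underside
- scissors: black-handled scissors lying flat, about 165 mm long, 12 mm high; origin near the pivot; bystander
- tape: roll of paper tape lying flat, 96 mm wide, 24 mm high; bystander. Origin: centre of the underside

How it is judged (in metres and radians):
At the end, for the whole second after the job is handed in: each leg upright (4.5 deg) in a free slot, centred within 8 mm, shoulder on the board within 4 mm, 44 mm side square across the slot within 15 deg; each scraper in a bay, blade end 68 mm or more in (home is 80), level within 6 mm, straight within 8.5 deg; all at rest ((horizontal distance between leg1 and socket1 below 0.008 m or horizontal distance between leg1 and socket2 below 0.008 m or horizontal distance between leg1 and socket3 below 0.008 m) and z of leg1 in the frame of socket1 between -0.004 and 0.004 m and angle between the x axis of each of leg1, leg2, leg3 and the x axis of seat, either way round below 0.26 rad and angle between each of leg1, leg2, leg3's own z axis and vertical below 0.08 rad and linear speed of each of leg1, leg2, leg3, scraper_a, scraper_b below 0.02 m/s and (horizontal distance between leg2 and socket1 below 0.008 m or horizontal distance between leg2 and socket2 below 0.008 m or horizontal distance between leg2 and socket3 below 0.008 m) and z of leg2 in the frame of socket1 between -0.004 and 0.004 m and (horizontal distance between leg3 and socket1 below 0.008 m or horizontal distance between leg3 and socket2 below 0.008 m or horizontal distance between leg3 and socket3 below 0.008 m) and z of leg3 in the frame of socket1 between -0.004 and 0.004 m and x of scraper_a_tip in the frame of bay1 between 0.068 and 0.09 m and z of scraper_a_tip in the frame of bay1 between -0.006 and 0.006 m and y of scraper_a_tip in the frame of bay1 between -0.04 and 0.12 m and angle between the x axis of each of scraper_a, scraper_b and the x axis of holder, either way round below 0.15 rad and x of scraper_b_tip in the frame of bay1 between 0.068 and 0.09 m and z of scraper_b_tip in the frame of bay1 between -0.006 and 0.006 m and y of scraper_b_tip in the frame of bay1 between -0.04 and 0.12 m); the robot touches nothing.
It fails at once if a bystander (glue, jars, spool, scissors, tape) is moved more than 30 mm (distance of any of glue, jar1, jar2, spool, scissors, tape from where it was at the start of the episode above 0.03 m).
Of leg1, leg2, leg3 only 2 to 3 are there at a start; the rules pass over those that are not, and their reading is None.
At some moment in a run one of scraper_a, scraper_b may be knocked a few centimetres aside while the robot is not near it.
It also fails if it takes over 210 s, if anything falls off the work surface, if the arm or the gripper's body presses on something with over 40 N, if the wrist force passes 120 N, or if a joint passes its speed limit or range.

### The arm

A 6-joint arm with a two-finger parallel gripper is mounted at the origin on the work surface. World frame = base frame: x ahead of the robot, y to its left, z up, the work surface at z = 0. Lengths are in m, angles in degrees, forces in N, time in s.
With the tool pointing down it reaches from about 0.375 to 0.9 m from the base axis. Payload 3.1 kg.
Tool frame: the origin (TCP) lies midway between the tips of the shut fingers; the grasp point (between the pads) lies 19 mm behind it; z points along the fingers, y is the direction in which the jaws open and shut (so a half turn about z gives the same grasp; the last joint's range is limited). The gripper opens to 87 mm and grips with 3 to 60 N. Pads are 19 mm wide; open, the fingers measure 117 mm over their backs; the gripper's body (75 mm by 190 mm) begins 51 mm behind the grasp point.
Start: joints at [-73.768, 30.224, 82.088, -0, 67.689, -10.227], TCP at [0.278, -0.559, 0.223] pointing down, gripper open.
Joint ranges: [-176.69, 176.69], [-43.24, 126.21], [12.49, 139.97], [-82, 262], [0, 151.66], [-163.58, 163.58]. Speed limits (degrees/s): [159.86, 159.86, 180, 180, 180, 180].

### API

Orientations are given as a 3x3 rotation matrix whose columns are the frame's x, y, z axes.
In Python, from rig import bot, capture, get_calibration gives the robot as it stands.
- The arm moves only by the tool play_rows, never from a script. Its arguments are lists of equal length, an entry for each row: "fingers": the closure in counts, from 0 (fully open) to 255 (shut); "linear": the shift along the tool's x, y, z in mm, a list of three; "rot": the turn, a rotation vector about the tool's x, y, z in degrees, a list of three. A call has 1 to 20 rows; each row is the pose to reach, as a shift and turn from the pose commanded when the call began, along the tool's axes at that moment; what a row does not reach only later rows make up. A row lasts 1/10 s, in which the tool goes at most 50 mm and 8.59 degrees, less where a joint would pass 70% of its speed; a pose out of reach is approached as far as the arm can. A call with a gripper value outside its range is refused whole. The fingers move at their own pace and stop on an object; the grip force is fixed at half the most. Time passes only in rows, so rows that repeat a pose let the fingers close. It gives the time, the measured TCP pose, the force and the opening at its end, in the units of the state.
- bot.read_state(): the state, without advancing time (a new reading comes with each control period).
- capture(name): name is "scene" or "top" or "wrist"; returns the picture (384x512x3 uint8, red, green, blue); there is no depth.
- get_calibration(name): a dict with "vfov" (degrees; the focal length in pixels is half the picture's height over the tangent of half this angle, whatever the lens; pixels are square), "cx", "cy" (the principal point, pixels), "camera_from_world" (4x4, takes a point from world to camera coordinates). Camera axes: x right, y down, z forward; pixel columns grow to the right and rows downward; lengths in m; the calibration is good to about 2 mm. The wrist camera is an equidistant fisheye: a pixel r from the principal point sees the ray r / f radians off the axis. A picture is of the moment at which its call begins: read the wrist's pose just before it. get_calibration takes no time and is no camera call; for the wrist camera it gives the pose at the moment of the call.
- bot.hand_in(): hands the job in, once; it reports no verdict.
The state is a dict: "time_s": time; "joint_positions": joint angles; "qvel": joint speeds; "tau": joint torques, N m; "position": TCP position; "tcp_rot": TCP orientation; "force": force on the tool from outside, world axes, zero at the start; "moment": the same for the moment, N m; "opening": opening from 0.0 (shut) to 1.0 (fully open).
Only numpy, scipy, OpenCV 4.12 (cv2) and the standard library are available. Lean on these libraries where they do the work, as an engineer would, in place of code of your own. Each camera call takes 0.05 s, during which the arm holds its last target.

## Working session

There is one attempt and no reset: what is moved stays moved. The work goes in short steps, Python scripts to look and compute and a tool call to move; the robot and the scene stay as the last step left them, time stands still between calls to the robot, and variables do not carry over. Pictures are saved under pics/ and viewed, and the job is handed in when it is done.

Besides the shell and the picture viewer there is one more tool, called after ">>>" by a JSON object that holds its "name" and its "arguments", one argument or row to a line. play_rows: Moves the arm, as the interface text tells. Its arguments: {"type":"object","properties":{"fingers":{"type":"array"},"linear":{"type":"array"},"rot":{"type":"array"}},"required":["fingers","linear","rot"]}

```bash
ls; mkdir -p pics
python3 - <<'E'
from rig import bot,capture,get_calibration
import cv2,numpy as np
np.set_printoptions(precision=4,suppress=True)
print(bot.read_state())
for n in("scene","top","wrist"):
    print(n,get_calibration(n))
    cv2.imwrite(f"pics/{n}0.png",cv2.resize(capture(n)[:,:,::-1],None,fx=1.5,fy=1.5,interpolation=cv2.INTER_CUBIC))
E
```

```text
pics
{'time_s': 0.0, 'joint_positions': array([-73.7676,  30.2795,  82.1574,  -0.0001,  67.6885, -10.228 ]), 'qvel': array([-0.026 ,  0.054 ,  0.014 ,  0.0559, -0.0294, -0.066 ]), 'tau': array([ -0.0007, -44.005 , -17.6592,   0.0632,   0.0581,  -0.0002]), 'position': array([ 0.2783, -0.5588,  0.2216]), 'tcp_rot': array([[ 0.8952,  0.4456, -0.0006],
       [ 0.4456, -0.8952,  0.0021],
       [ 0.0004, -0.0022, -1.    ]]), 'force': array([0.1023, 0.3523, 0.1243]), 'moment': array([ 0.0021,  0.0023, -0.0316]), 'opening': 1.0019984878191195}
scene {'vfov': 57.86863365078397, 'cx': 258.26989946602754, 'cy': 192.546137982554, 'camera_from_world': array([[-0.6945,  0.7194,  0.0064,  0.395 ],
       [ 0.4556,  0.4467, -0.77  , -0.2342],
       [-0.5568, -0.5318, -0.6381,  1.2408],
       [ 0.    ,  0.    ,  0.    ,  1.    ]])}
top {'vfov': 42.33665205280081, 'cx': 256.1504680856538, 'cy': 193.9286222838936, 'camera_from_world': array([[ 0.0245, -0.9997,  0.0048, -0.0109],
       [-0.9914, -0.0249, -0.1283,  0.599 ],
       [ 0.1284, -0.0016, -0.9917,  1.277 ],
       [ 0.    ,  0.    ,  0.    ,  1.    ]])}
wrist {'vfov': 65.70646984690485, 'cx': 252.0658468239675, 'cy': 193.9248464858903, 'camera_from_world': array([[ 0.4462, -0.8949, -0.0016, -0.6238],
       [-0.8629, -0.4307,  0.2645, -0.0324],
       [-0.2374, -0.1166, -0.9644,  0.3902],
       [ 0.    ,  0.    ,  0.    ,  1.    ]])}
```

View pics/scene0.png

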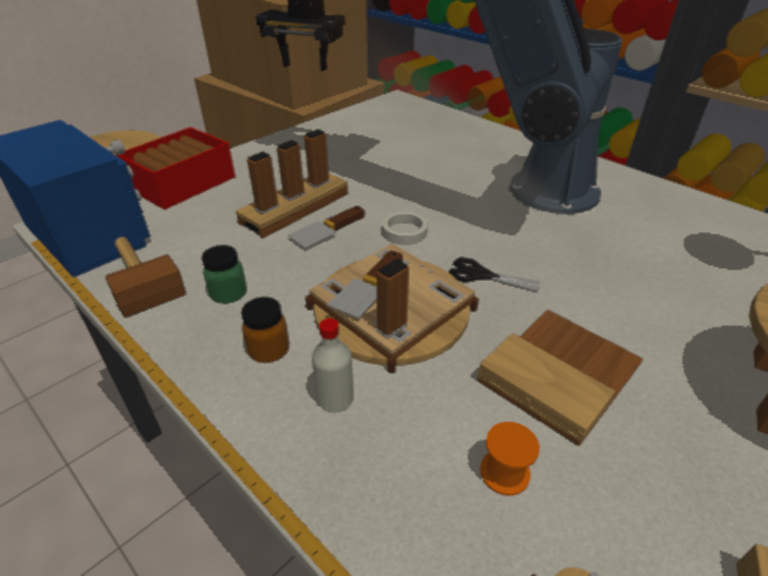

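View pics/top0.png

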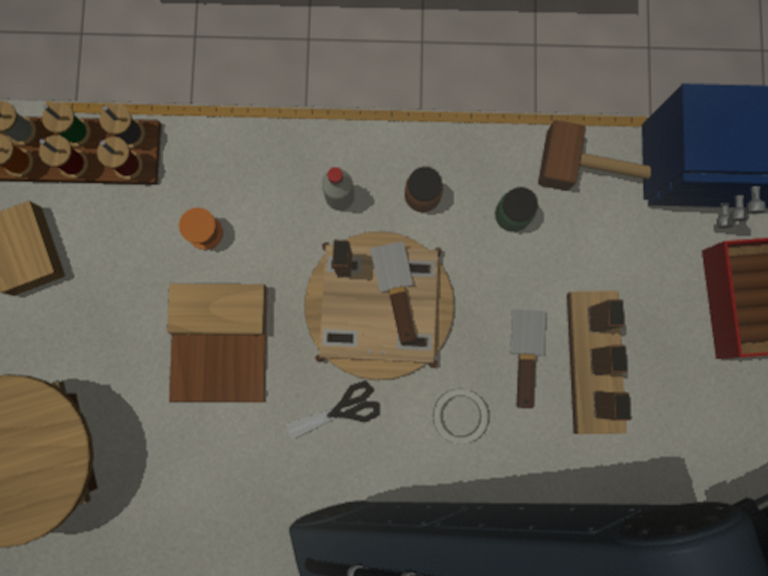

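View pics/wrist0.png

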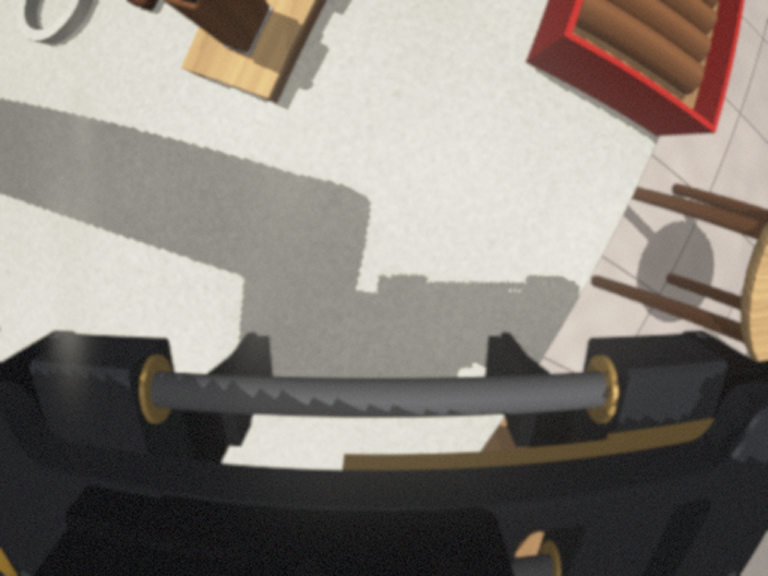

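The scene shows three legs in the rack (top view, x 1.5 pixels: about (607,315), (610,360), (612,405)). Scraper_a lies across two slots of the seat, near (400,290). Scraper_b is at (527,360), and the holder is at (217,342) with its mouth towards the robot. Next I'll measure them.

```bash
cat > h.py <<'E'
import cv2,numpy as np
from rig import bot,capture,get_calibration
np.set_printoptions(precision=4,suppress=True)
def ray(n,uv,cal=None):
    c=cal or get_calibration(n); T=c["camera_from_world"];R=T[:3,:3];t=T[:3,3]
    uv=np.atleast_2d(np.asarray(uv,float)); f=192/np.tan(np.radians(c["vfov"]/2))
    d=(uv-[c["cx"],c["cy"]])/f
    if n=="wrist":
        r=np.linalg.norm(d,axis=1,keepdims=True)+1e-12
        v=np.hstack([d/r*np.sin(r),np.cos(r)])
    else: v=np.hstack([d,np.ones((len(d),1))])
    return -R.T@t, v@R
def plane(n,uv,z,cal=None):
    o,v=ray(n,uv,cal); return (o+v*((z-o[2])/v[:,2])[:,None])
def proj(n,P,cal=None):
    c=cal or get_calibration(n); T=c["camera_from_world"]; f=192/np.tan(np.radians(c["vfov"]/2))
    p=np.atleast_2d(P)@T[:3,:3].T+T[:3,3]
    if n=="wrist":
        q=np.linalg.norm(p[:,:2],axis=1,keepdims=True)+1e-12
        return p[:,:2]/q*np.arctan2(q,p[:,2:])*f+[c["cx"],c["cy"]]
    return p[:,:2]/p[:,2:]*f+[c["cx"],c["cy"]]
def crop(img,x0,y0,x1,y1,s,name):
    im=cv2.resize(img[y0:y1,x0:x1,::-1],None,fx=s,fy=s,interpolation=cv2.INTER_CUBIC)
    cv2.imwrite(f"pics/{name}.png",im)
E
python3 - <<'E'
from h import *
t=capture("top"); cv2.imwrite("top0.png",t[:,:,::-1])
crop(t,195,145,310,260,5,"seat0")
crop(t,330,185,425,300,5,"rack0")
crop(t,100,180,190,275,5,"hold0")
E
```

```text
(no output)
```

View pics/seat0.png

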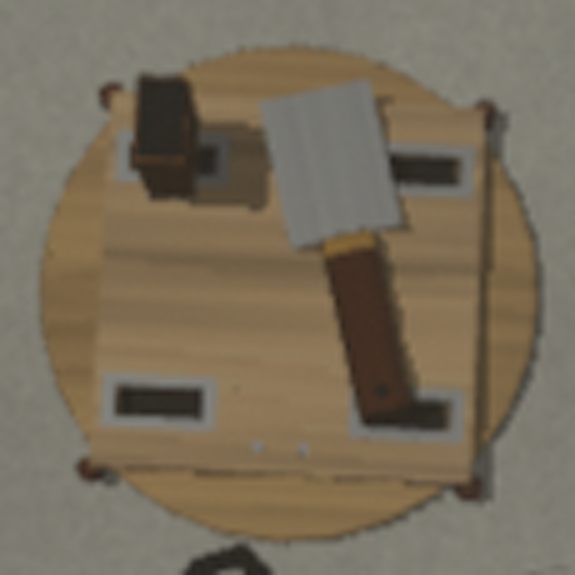

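View pics/rack0.png

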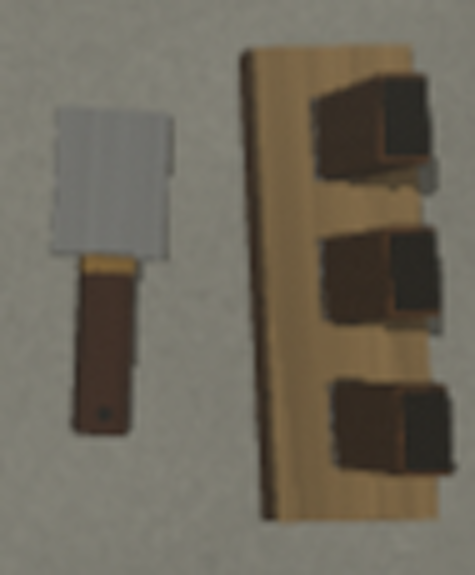

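View pics/hold0.png

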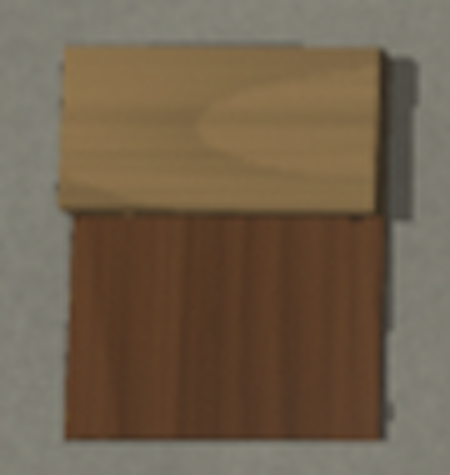

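Run:
```python
from h import *
def P(o,pts,z):
    return plane("top",np.array(pts,float)/5+o-[0.1,0.1],z)
s=[195,145];r=[330,185];h=[100,180]
q=lambda n,a:print(n,a.round(4).tolist())
q("slotNL",P(s,[[159,401.5]],.042)); q("slotNR",P(s,[[408,415]],.042)); q("slotFR rim right end",P(s,[[473,172],[425,170]],.042))
q("fixedleg top corners",P(s,[[137,75],[190,78],[193,155],[137,150]],.162))
q("scrA blade corners tipL,tipR,baseR,baseL",P(s,[[262,102],[370,79],[404,228],[294,248]],.0530))
q("scrA handle end L,R / start L,R",P(s,[[362,420],[413,410],[327,255],[375,245]],.064))
q("leg tops",P(r,[[406,116],[416,270],[427,430]],.154))
q("leg1corners",P(r,[[384,77],[427,75],[428,158],[385,155]],.154))
q("leg3corners",P(r,[[404,390],[450,387],[453,470],[407,470]],.154))
q("rack corners FL,NL,NR,FR",P(r,[[245,48],[275,520],[437,518],[410,45]],.034))
q("scrB blade tipL,tipR,baseR,baseL",P(r,[[55,107],[172,115],[167,258],[52,255]],.011))
q("scrB handle end",P(r,[[75,430],[130,433],[80,270],[135,273]],.022))
q("holder block top FL,FR,NR,NL",P(h,[[63,47],[380,50],[376,213],[58,208]],.041))
q("holder base NL NR",P(h,[[66,438],[382,438]],.012))
# bystanders
q("glue",plane("top",[[337/1.5,205/1.5]],0));q("jar1",plane("top",[[424/1.5,200/1.5]],0));q("jar2",plane("top",[[516/1.5,222/1.5]],0))
q("spool",plane("top",[[198/1.5,222/1.5]],.065));q("tape",plane("top",[[461/1.5,416/1.5]],.024));
q("sciss",plane("top",np.array([[290,430],[380,408],[355,385]])/1.5,.01))
```

```text
slotNL [[0.514, 0.0792, 0.042]]
slotNR [[0.5101, -0.0517, 0.042]]
slotFR rim right end [[0.6401, -0.0837, 0.042], [0.6405, -0.0582, 0.042]]
fixedleg top corners [[0.6642, 0.0881, 0.162], [0.6634, 0.0624, 0.162], [0.6256, 0.0598, 0.162], [0.6274, 0.0869, 0.162]]
scrA blade corners tipL,tipR,baseR,baseL [[0.6729, 0.0292, 0.053], [0.6868, -0.0276, 0.053], [0.6076, -0.0472, 0.053], [0.5956, 0.0103, 0.053]]
scrA handle end L,R / start L,R [[0.5056, -0.027, 0.064], [0.5114, -0.0532, 0.064], [0.5909, -0.007, 0.064], [0.5968, -0.0318, 0.064]]
leg tops [[0.5591, -0.3706, 0.154], [0.4851, -0.3742, 0.154], [0.4094, -0.3782, 0.154]]
leg1corners [[0.5778, -0.3602, 0.154], [0.5793, -0.3811, 0.154], [0.539, -0.3809, 0.154], [0.5399, -0.3602, 0.154]]
leg3corners [[0.428, -0.3676, 0.154], [0.4299, -0.3895, 0.154], [0.3909, -0.3903, 0.154], [0.3904, -0.3684, 0.154]]
rack corners FL,NL,NR,FR [[0.6064, -0.3232, 0.034], [0.359, -0.337, 0.034], [0.3621, -0.4215, 0.034], [0.6102, -0.4113, 0.034]]
scrB blade tipL,tipR,baseR,baseL [[0.5747, -0.226, 0.011], [0.5719, -0.2893, 0.011], [0.4948, -0.2863, 0.011], [0.4949, -0.2246, 0.011]]
scrB handle end [[0.4026, -0.235, 0.022], [0.4017, -0.2641, 0.022], [0.4867, -0.2376, 0.022], [0.4859, -0.2668, 0.022]]
holder block top FL,FR,NR,NL [[0.6016, 0.3845, 0.041], [0.6042, 0.2167, 0.041], [0.5178, 0.2149, 0.041], [0.5163, 0.3819, 0.041]]
holder base NL NR [[0.3963, 0.3784, 0.012], [0.4004, 0.2109, 0.012]]
glue [[0.7619, 0.095, 0.0]]
jar1 [[0.7755, -0.0656, 0.0]]
jar2 [[0.7383, -0.2361, 0.0]]
spool [[0.7092, 0.3331, 0.065]]
tape [[0.3835, -0.136, 0.024]]
sciss [[0.3513, 0.164, 0.01], [0.3935, 0.0062, 0.01], [0.4328, 0.0517, 0.01]]
```

```bash
cat >> h.py <<'E'
from scipy.spatial.transform import Rotation as Ro
def go(xyz,h=None,st=None):
    """target tcp xyz (m), heading of tool y (deg) -> linear mm, rot deg in present tool axes"""
    s=st or bot.read_state(); R=np.array(s["tcp_rot"]); p=np.array(s["position"])
    if h is None: Rt=R
    else:
        a,b=np.cos(np.radians(h)),np.sin(np.radians(h)); Rt=np.array([[-b,a,0],[a,b,0],[0,0,-1.]])
        Rt=np.array([[-b,a,0],[a,b,0],[0,0,-1.]])
    lin=R.T@(np.array(xyz)-p)*1000; rv=Ro.from_matrix(R.T@Rt).as_rotvec(degrees=True)
    print("lin",lin.round(1).tolist(),"rot",rv.round(2).tolist())
def st():
    s=bot.read_state(); R=s["tcp_rot"]
    print("t",round(s["time_s"],2),"p",(s["position"]*1000).round(1),"h",round(np.degrees(np.arctan2(R[1,1],R[0,1])),2),"tz",R[:,2].round(4),"F",s["force"].round(1),"op",round(s["opening"],3),"q",s["joint_positions"].round(0))
E
python3 -c "
from h import *
st();go([.551,-.03,.222],-76.3)"
```

```text
t 0.2 p [ 278.4 -559.1  221.9] h -63.54 tz [-0.0004  0.0013 -1.    ] F [-0.1  0.3  0.2] op 1.005 q [-74.  30.  82.  -0.  68. -10.]
lin [479.8, -352.2, 0.5] rot [-0.08, -0.0, 12.76]
```

>>> {"name": "play_rows", "arguments": {
  "fingers": [0,0,0,0,0,0,0,0,0,0,0,0,0,0,0,0,0],
  "linear": [
    [480,-352,0],
    [480,-352,0],
    [480,-352,0],
    [480,-352,0],
    [480,-352,0],
    [480,-352,0],
    [480,-352,0],
    [480,-352,0],
    [480,-352,0],
    [480,-352,0],
    [480,-352,0],
    [480,-352,0],
    [480,-352,0],
    [480,-352,0],
    [480,-352,0],
    [480,-352,0],
    [480,-352,0]
  ],
  "rot": [
    [0,0,12.8],
    [0,0,12.8],
    [0,0,12.8],
    [0,0,12.8],
    [0,0,12.8],
    [0,0,12.8],
    [0,0,12.8],
    [0,0,12.8],
    [0,0,12.8],
    [0,0,12.8],
    [0,0,12.8],
    [0,0,12.8],
    [0,0,12.8],
    [0,0,12.8],
    [0,0,12.8],
    [0,0,12.8],
    [0,0,12.8]
  ]
}}

```text
time_s: 1.9
position: [0.551, -0.0318, 0.2226]
tcp_rot: [[0.972, 0.234, -0.0], [0.234, -0.972, -0.0], [-0.0, 0.0, -1.0]]
force: [0.4, -0.8, -0.2]
opening: 1.002
```

Run:
```python
from h import *
st()
c=get_calibration("wrist"); w=capture("wrist"); cv2.imwrite("w1.png",w[:,:,::-1]); np.save("w1.npy",c,allow_pickle=True)
crop(w,0,0,512,384,1.5,"w1")
```

```text
t 1.9 p [551.  -31.8 222.6] h -76.47 tz [-0.0002 -0.0001 -1.    ] F [ 0.4 -0.8 -0.2] op 1.002 q [-15.  25.  93.  -0.  63.  62.]
```

View pics/w1.png

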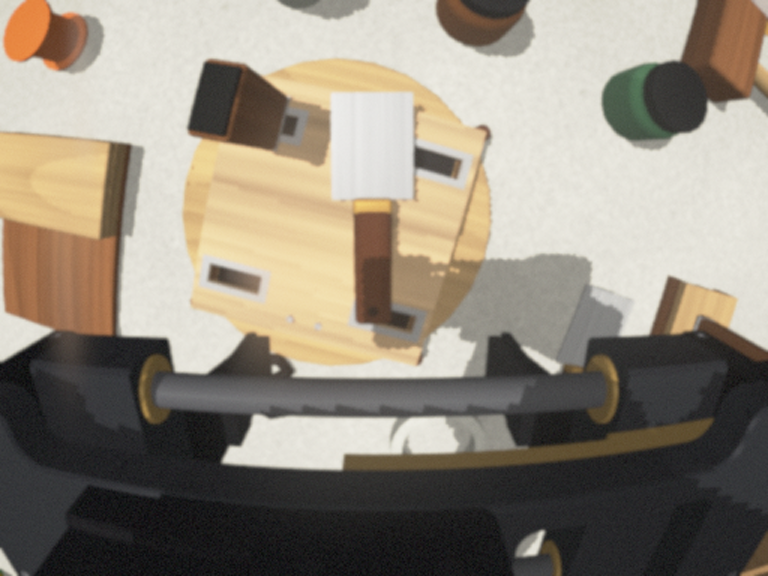

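The wrist view has scraper_a centred, with its handle at (373,265) and blade at (372,145). The free slots are at (234,280), (400,320) and (440,160), all x1.5 pixels.

Run:
```python
from h import *
c=np.load("w1.npy",allow_pickle=True).item()
P=lambda pts,z:print(plane("wrist",np.array(pts)/1.5-.17,z,c).round(4).tolist())
P([[332,92],[412,92],[414,198],[335,198]],.053)
P([[355,212],[391,212],[391,322],[357,322]],.064)
print("slots NL,NR,FR");P([[234,277],[393,318],[440,159]],.042)
P([[3,219],[108,236]],.041);P([[118,333]],.012)
go([.551,-.030,.10],-76.3)
w=cv2.imread("w1.png")[:,:,::-1]; crop(w,120,30,340,250,3.5,"w1c")
```

```text
[[0.6719, 0.0325, 0.053], [0.6854, -0.0246, 0.053], [0.6084, -0.045, 0.053], [0.5948, 0.012, 0.053]]
[[0.589, -0.0053, 0.064], [0.595, -0.0304, 0.064], [0.5141, -0.0505, 0.064], [0.508, -0.0253, 0.064]]
slots NL,NR,FR
[[0.5136, 0.0809, 0.042], [0.5105, -0.0537, 0.042], [0.6423, -0.058, 0.042]]
[[0.5139, 0.3516, 0.041], [0.5225, 0.2076, 0.041]]
[[0.417, 0.2075, 0.012]]
lin [0.4, -1.7, 122.6] rot [-0.0, 0.01, -0.16]
```

View pics/w1c.png

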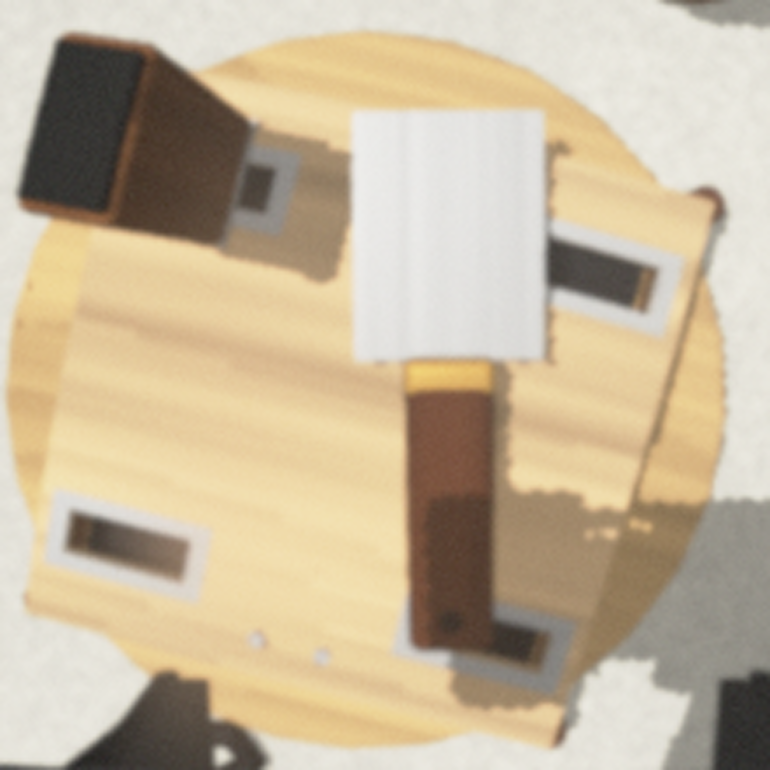

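>>> {"name": "play_rows", "arguments": {
  "fingers": [0,0,0,0,0,0,0,0,255,255,255,255,255,255,255,255],
  "linear": [
    [0,-2,40],
    [0,-2,80],
    [0,-2,120],
    [0,-2,150],
    [0,-2,165],
    [0,-2,172],
    [0,-2,175],
    [0,-2,175],
    [0,-2,175],
    [0,-2,175],
    [0,-2,175],
    [0,-2,175],
    [0,-2,175],
    [0,-2,175],
    [0,-2,175],
    [0,-2,175]
  ],
  "rot": [
    [0,0,0],
    [0,0,0],
    [0,0,0],
    [0,0,0],
    [0,0,0],
    [0,0,0],
    [0,0,0],
    [0,0,0],
    [0,0,0],
    [0,0,0],
    [0,0,0],
    [0,0,0],
    [0,0,0],
    [0,0,0],
    [0,0,0],
    [0,0,0]
  ]
}}

```text
time_s: 3.55
position: [0.5509, -0.0286, 0.0475]
tcp_rot: [[0.972, 0.236, -0.0], [0.236, -0.972, 0.0], [-0.0, -0.0, -1.0]]
force: [0.8, -1.1, -0.0]
opening: 0.351
```

```bash
python3 -c "
from h import *
st()
go([.40,.30,.25],-89.1)"
```

```text
t 3.55 p [550.9 -28.6  47.5] h -76.34 tz [-0.0001  0.     -1.    ] F [ 0.8 -1.1 -0. ] op 0.351 q [-15.  40. 100.  -0.  40.  62.]
lin [-69.1, -354.9, -202.5] rot [-0.0, 0.0, 12.76]
```

```bash
python3 -c "
from h import *
go([.365,.3385,.2175],-89.1)"
```

```text
lin [-94.0, -400.6, -170.0] rot [-0.0, 0.0, 12.76]
```

>>> {"name": "play_rows", "arguments": {
  "fingers": [255,255,255,255,255,255],
  "linear": [
    [0,0,-20],
    [0,0,-60],
    [0,0,-110],
    [0,0,-160],
    [0,0,-175],
    [0,0,-175]
  ],
  "rot": [
    [0,0,0],
    [0,0,0],
    [0,0,0],
    [0,0,0],
    [0,0,0],
    [0,0,0]
  ]
}}

```text
time_s: 4.15
position: [0.5526, -0.0289, 0.2256]
tcp_rot: [[0.972, 0.236, 0.007], [0.236, -0.972, -0.002], [0.006, 0.003, -1.0]]
force: [0.6, -0.6, -0.8]
opening: 0.318
```

```bash
python3 -c "
from h import *
st();go([.365,.3385,.2175],-89.1)"
```

```text
t 4.15 p [552.6 -28.9 225.6] h -76.33 tz [ 0.0066 -0.0017 -1.    ] F [ 0.6 -0.6 -0.8] op 0.318 q [-15.  24.  93.  -0.  63.  62.]
lin [-95.5, -401.4, 6.2] rot [0.15, -0.36, 12.77]
```

>>> {"name": "play_rows", "arguments": {
  "fingers": [255,255,255,255,255,255,255,255,255,255,255,255,255],
  "linear": [
    [-94,-401,0],
    [-94,-401,0],
    [-94,-401,0],
    [-94,-401,0],
    [-94,-401,0],
    [-94,-401,0],
    [-94,-401,0],
    [-94,-401,0],
    [-94,-401,0],
    [-94,-401,0],
    [-94,-401,0],
    [-94,-401,0],
    [-94,-401,0]
  ],
  "rot": [
    [0,0,2],
    [0,0,4],
    [0,0,6],
    [0,0,8],
    [0,0,10],
    [0,0,12.8],
    [0,0,12.8],
    [0,0,12.8],
    [0,0,12.8],
    [0,0,12.8],
    [0,0,12.8],
    [0,0,12.8],
    [0,0,12.8]
  ]
}}

```text
time_s: 5.45
position: [0.3657, 0.3375, 0.2223]
tcp_rot: [[1.0, 0.012, -0.0], [0.012, -1.0, -0.001], [-0.0, 0.001, -1.0]]
force: [-0.0, -0.4, -1.3]
opening: 0.315
```

Run:
```python
from h import *
st()
c=get_calibration("wrist"); w=capture("wrist"); cv2.imwrite("w2.png",w[:,:,::-1]); np.save("w2.npy",c,allow_pickle=True)
crop(w,0,0,512,384,1.5,"w2")
```

```text
t 5.45 p [365.7 337.5 222.3] h -89.29 tz [-0.0004 -0.0005 -1.    ] F [-0.  -0.4 -1.3] op 0.315 q [ 30.  20. 100.  -0.  60. 119.]
```

View pics/w2.png

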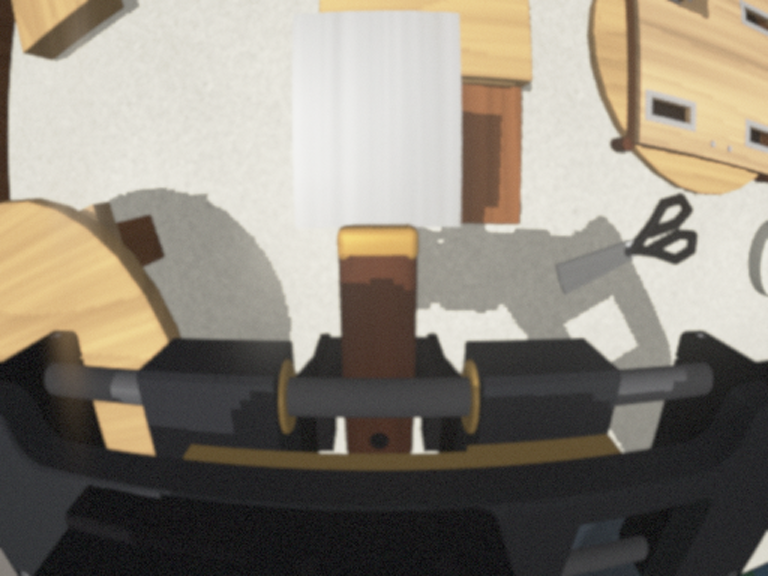

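Run:
```python
from h import *
c=np.load("w2.npy",allow_pickle=True).item()
for z in (0,.1,.15,.2,.25):
    print(z,plane("top",[[60,302]],z)[0][:2],plane("top",[[50,270]],z)[0][:2],plane("wrist",np.array([[180,360],[135,260],[100,215]])/1.5,z,c)[:,:2].tolist())
print(plane("wrist",np.array([[525,80],[530,8]])/1.5,.041,c),plane("wrist",np.array([[519,222]])/1.5,.012,c))
```

```text
0 [0.3021 0.5168] [0.3852 0.5498] [[0.2571290021613574, 0.5367763549122413], [0.360493969161652, 0.5746087799189007], [0.406608774732267, 0.6131937844054653]]
0.1 [0.3117 0.4788] [0.3886 0.5093] [[0.3041846099492334, 0.48524060203154973], [0.38066298362224654, 0.5132323135425426], [0.4147827191055248, 0.5417808486694388]]
0.15 [0.3164 0.4598] [0.3903 0.4891] [[0.3277124138431714, 0.459472725591204], [0.3907474908525438, 0.4825440803543636], [0.41886969129215373, 0.5060743808014255]]
0.2 [0.3212 0.4408] [0.3919 0.4688] [[0.35124021773710945, 0.4337048491508582], [0.4008319980828411, 0.45185584716618454], [0.42295666347878264, 0.4703679129334123]]
0.25 [0.3259 0.4218] [0.3936 0.4486] [[0.37476802163104744, 0.40793697271051244], [0.4109165053131384, 0.4211676139780055], [0.4270436356654116, 0.43466144506539905]]
[[0.5169 0.2241 0.041 ]
 [0.5806 0.2184 0.041 ]] [[0.399 0.216 0.012]]
```

>>> {"name": "play_rows", "arguments": {
  "fingers": [255,255,255,255,255,255,255],
  "linear": [
    [0,0,50],
    [0,0,100],
    [0,0,140],
    [0,0,165],
    [0,0,180],
    [0,0,180],
    [0,0,180]
  ],
  "rot": [
    [0,0,0],
    [0,0,0],
    [0,0,0],
    [0,0,0],
    [0,0,0],
    [0,0,0],
    [0,0,0]
  ]
}}

```text
time_s: 6.2
position: [0.3656, 0.3386, 0.0427]
tcp_rot: [[1.0, 0.014, 0.0], [0.014, -1.0, 0.0], [0.0, -0.0, -1.0]]
force: [0.5, -0.3, -0.7]
opening: 0.32
```

Run:
```python
from h import *
st()
c=get_calibration("wrist"); w=capture("wrist"); cv2.imwrite("w3.png",w[:,:,::-1]); np.save("w3.npy",c,allow_pickle=True)
crop(w,0,0,512,384,1.5,"w3")
t=capture("top");crop(t,90,170,200,280,5,"t3")
s=capture("scene");crop(s,280,190,460,310,4,"s3")
```

```text
t 6.2 p [365.6 338.6  42.7] h -89.21 tz [ 0.0002  0.0001 -1.    ] F [ 0.5 -0.3 -0.7] op 0.32 q [ 30.  38. 108.  -0.  34. 119.]
```

View pics/w3.png

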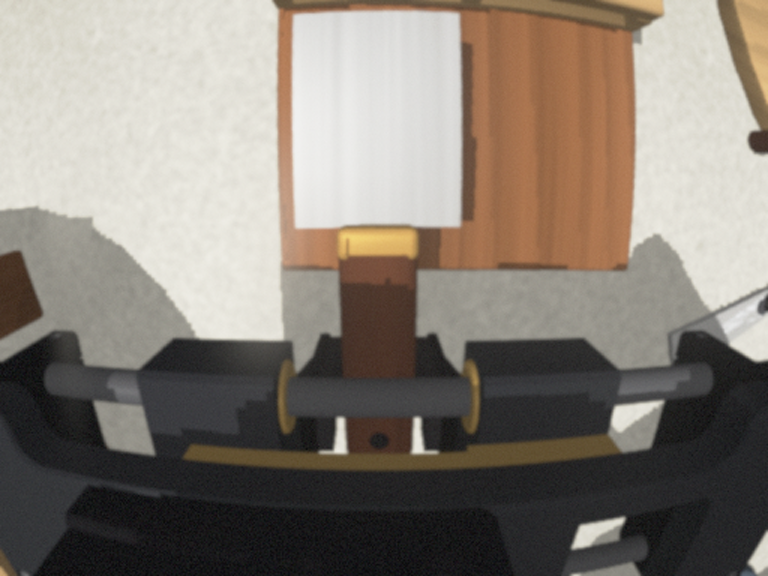

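View pics/t3.png

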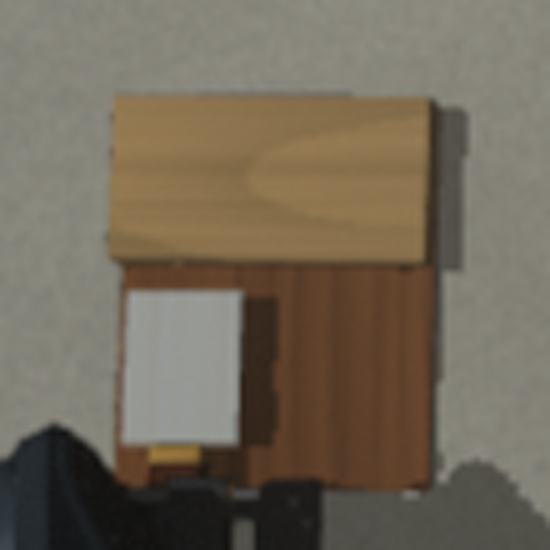

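View pics/s3.png

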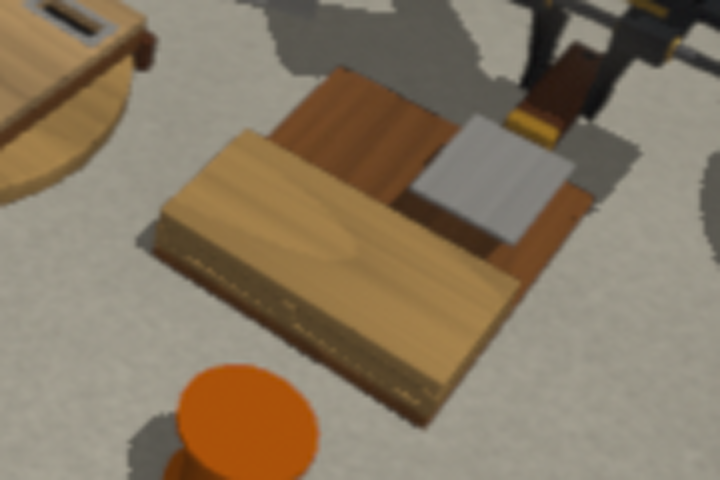

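Run:
```python
from h import *
c=np.load("w3.npy",allow_pickle=True).item()
P=lambda pts,z:print(plane("wrist",np.array(pts)/1.5-.17,z,c).round(4).tolist())
P([[279,120],[633,120],[283,262],[628,266]],.012)
P([[291,120],[461,120],[296,226],[461,227],[291,14],[460,14]],.048)
P([[278,6],[640,27]],.041)
Q=lambda pts,z:print(plane("top",np.array(pts)/5+[90,170]-.1,z).round(4).tolist())
Q([[127,290],[244,290],[240,442],[122,442]],.048)
Q([[122,380],[434,380],[430,487]],.012);Q([[112,262],[428,264],[115,97],[433,100]],.041)
```

```text
[[0.4609, 0.383, 0.012], [0.4712, 0.219, 0.012], [0.3978, 0.3819, 0.012], [0.3996, 0.2158, 0.012]]
[[0.4565, 0.3706, 0.048], [0.4572, 0.3112, 0.048], [0.4185, 0.3689, 0.048], [0.419, 0.31, 0.048], [0.4967, 0.3717, 0.048], [0.4974, 0.3116, 0.048]]
[[0.5031, 0.3783, 0.041], [0.508, 0.2323, 0.041]]
[[0.4994, 0.3689, 0.048], [0.5009, 0.308, 0.048], [0.4223, 0.3057, 0.048], [0.4208, 0.3667, 0.048]]
[[0.4533, 0.3787, 0.012], [0.4574, 0.2125, 0.012], [0.4009, 0.212, 0.012]]
[[0.5142, 0.3796, 0.041], [0.5173, 0.2138, 0.041], [0.6016, 0.3834, 0.041], [0.6042, 0.2151, 0.041]]
```

>>> {"name": "play_rows", "arguments": {
  "fingers": [255,255,255,255,255,255,255,255],
  "linear": [
    [0,0,15],
    [0,0,22],
    [0,0,25],
    [0,0,25],
    [15,0,25],
    [30,0,25],
    [40,0,25],
    [40,0,25]
  ],
  "rot": [
    [0,0,0],
    [0,0,0],
    [0,0,0],
    [0,0,0],
    [0,0,-0.3],
    [0,0,-0.3],
    [0,0,-0.3],
    [0,0,-0.3]
  ]
}}

```text
time_s: 7.15
position: [0.3873, 0.3356, 0.018]
tcp_rot: [[0.999, 0.017, -0.034], [0.017, -1.0, -0.011], [-0.034, 0.01, -0.999]]
force: [-27.9, 6.4, 22.2]
opening: 0.318
```

Run:
```python
from h import *
st()
w=capture("wrist");crop(w,150,0,450,250,2.5,"w4")
```

```text
t 7.15 p [387.3 335.6  18. ] h -89.01 tz [-0.0338 -0.0106 -0.9994] F [-27.9   6.4  22.2] op 0.318 q [ 28.  42. 105.   1.  35. 117.]
```

View pics/w4.png

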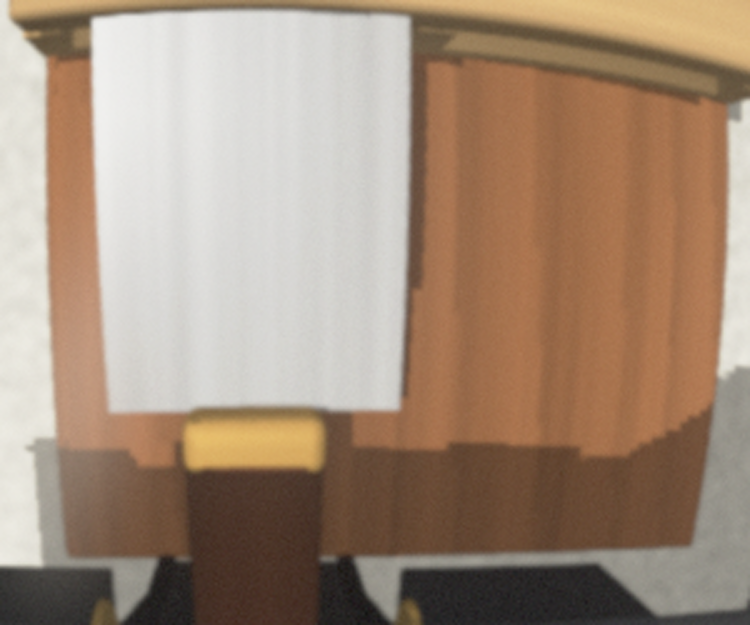

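Run:
```python
from h import *
c=get_calibration("wrist")
g=lambda pts:np.array(pts)/2.5+[150,0]-.3
for z in (.012,.02,.025,.03,.035,.04,.05):
    a=plane("wrist",g([[94,20],[411,20],[109,409],[403,409]]),z,c); print(z,np.linalg.norm(a[0]-a[1]),np.linalg.norm(a[2]-a[3]),np.linalg.norm((a[0]+a[1]-a[2]-a[3])/2),a[:2].round(4).tolist())
print(plane("wrist",g([[48,60],[727,100],[68,555],[690,545]]),.012,c).round(4), c["camera_from_world"])
```

```text
0.012 0.07084759931403413 0.06757606357689593 0.09053113781607301 [[0.5217, 0.3743, 0.012], [0.5231, 0.3035, 0.012]]
0.02 0.06742599042176577 0.06431245461515371 0.08615890574077542 [[0.5189, 0.3726, 0.02], [0.5203, 0.3052, 0.02]]
0.025 0.06528748486409792 0.0622726990140648 0.08342626069371428 [[0.5172, 0.3716, 0.025], [0.5185, 0.3063, 0.025]]
0.03 0.06314897930643021 0.06023294341297589 0.08069361564665319 [[0.5155, 0.3705, 0.03], [0.5168, 0.3073, 0.03]]
0.035 0.06101047374876237 0.05819318781188703 0.07796097059959227 [[0.5138, 0.3694, 0.035], [0.515, 0.3084, 0.035]]
0.04 0.058871968191094574 0.05615343221079807 0.07522832555253123 [[0.5121, 0.3683, 0.04], [0.5132, 0.3095, 0.04]]
0.05 0.05459495707575901 0.052073921008620294 0.06976303545840919 [[0.5086, 0.3662, 0.05], [0.5097, 0.3116, 0.05]]
[[0.5126 0.3846 0.012 ]
 [0.5177 0.2186 0.012 ]
 [0.3949 0.3821 0.012 ]
 [0.3982 0.2168 0.012 ]] [[ 0.0186 -0.9998  0.01    0.3283]
 [-0.9549 -0.0148  0.2966  0.3962]
 [-0.2964 -0.015  -0.955   0.3125]
 [ 0.      0.      0.      1.    ]]
```

>>> {"name": "play_rows", "arguments": {
  "fingers": [255,255,255,255,255,255],
  "linear": [
    [-20,0,0],
    [-40,0,-2],
    [-40,0,-20],
    [-40,0,-20],
    [-40,0,-20],
    [-40,0,-20]
  ],
  "rot": [
    [0,0,0],
    [0,0,0],
    [0,0,0],
    [0,0,0],
    [0,0,0],
    [0,0,0]
  ]
}}

```text
time_s: 7.8
position: [0.3655, 0.3388, 0.0374]
tcp_rot: [[1.0, 0.02, 0.001], [0.02, -1.0, 0.0], [0.001, -0.0, -1.0]]
force: [-0.1, -0.4, -0.8]
opening: 0.322
```

Run:
```python
from h import *
st()
c=get_calibration("wrist"); w=capture("wrist"); cv2.imwrite("w5.png",w[:,:,::-1]); np.save("w5.npy",c,allow_pickle=True)
crop(w,150,0,450,250,2.5,"w5")
s=capture("scene");crop(s,330,170,490,290,4,"s5")
```

```text
t 7.8 p [365.5 338.8  37.4] h -88.87 tz [ 0.0007  0.0004 -1.    ] F [-0.1 -0.4 -0.8] op 0.322 q [ 30.  39. 108.  -0.  33. 119.]
```

View pics/w5.png

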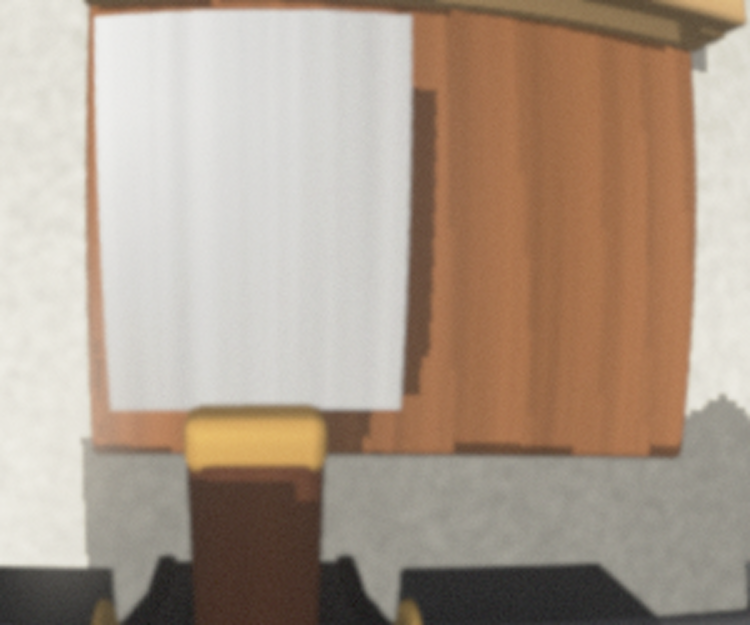

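View pics/s5.png

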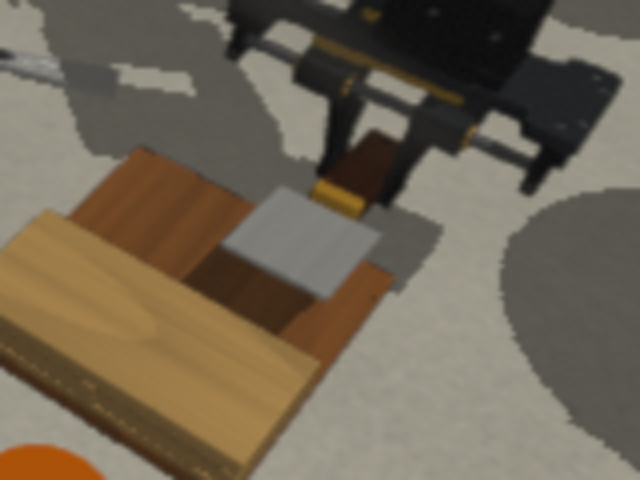

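Run:
```python
from h import *
def fit(c,pts):
    # z at tip & base s.t. width .060 
    from scipy.optimize import brentq
    w=lambda i,z:np.linalg.norm(np.subtract(*plane("wrist",pts[i:i+2],z,c)))-.060
    r=[]
    for i in(0,2):
        z=brentq(lambda z:w(i,z),-.05,.12); r.append(plane("wrist",pts[i:i+2],z,c).mean(0))
    d=r[0]-r[1]; print(np.array(r).round(4).tolist(),"len",np.linalg.norm(d),"pitch",np.degrees(np.arcsin(d[2]/np.linalg.norm(d))))
fit(np.load("w3.npy",allow_pickle=True).item(),np.array([[291,14],[460,14],[296,226],[461,227]])/1.5-.17)
fit(np.load("w5.npy",allow_pickle=True).item(),np.array([[94,15],[412,15],[109,409],[403,409]])/2.5+[150,0]-.3)
s=bot.read_state();print(s["position"])
```

```text
[[0.4969, 0.3417, 0.0483], [0.4184, 0.3394, 0.0452]] len 0.07857581262786714 pitch 2.2756393624920794
[[0.4919, 0.3421, 0.0617], [0.4133, 0.3399, 0.0517]] len 0.07924621168137595 pitch 7.2857060802272935
[0.3652 0.3385 0.0371]
```

>>> {"name": "play_rows", "arguments": {
  "fingers": [255,255,255,255,255],
  "linear": [
    [0,0,0],
    [0,0,0],
    [0,0,0],
    [0,0,0],
    [0,0,0]
  ],
  "rot": [
    [0,-3,0],
    [0,-6,0],
    [0,-6,0],
    [0,-6,0],
    [0,-6,0]
  ]
}}

```text
time_s: 8.4
position: [0.3641, 0.3383, 0.0373]
tcp_rot: [[0.994, 0.02, -0.105], [0.02, -1.0, -0.003], [-0.105, 0.001, -0.994]]
force: [0.2, 0.1, -1.3]
opening: 0.322
```

Run:
```python
from h import *
st()
t=capture("top");crop(t,90,170,190,280,6,"t6")
s=capture("scene");crop(s,340,170,460,270,6,"s6")
```

```text
t 8.4 p [364.1 338.3  37.3] h -88.84 tz [-0.1053 -0.0029 -0.9944] F [ 0.2  0.1 -1.3] op 0.322 q [ 28.  40. 105.   4.  41. 114.]
```

View pics/t6.png

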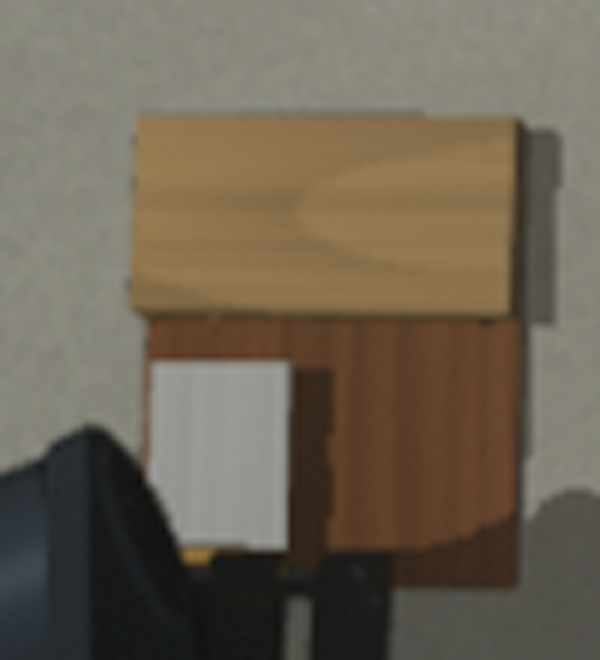

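View pics/s6.png

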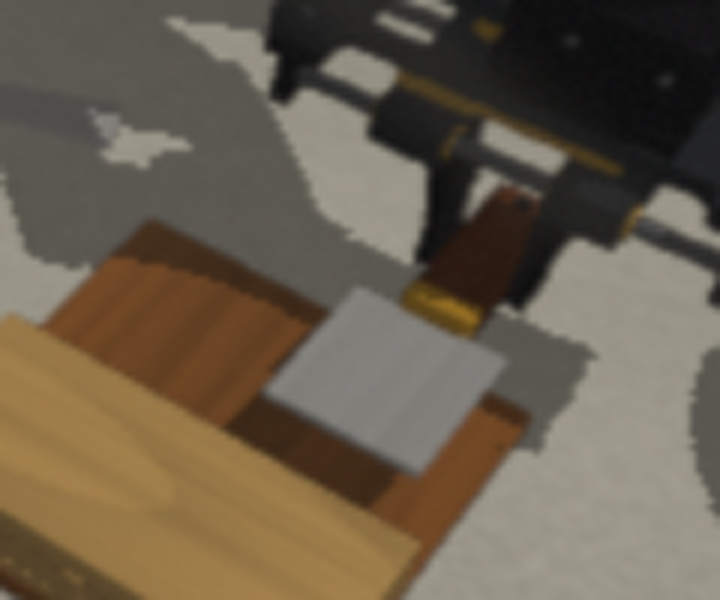

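```bash
cat >> h.py <<'E'
def tri(obs):
    """obs: list of (cam,uv,cal or None) -> 3D point, residual m"""
    A=np.zeros((3,3));b=np.zeros(3);L=[]
    for n,uv,c in obs:
        o,v=ray(n,uv,c); v=v[0]/np.linalg.norm(v[0]); M=np.eye(3)-np.outer(v,v); A+=M;b+=M@o;L.append((o,M))
    x=np.linalg.solve(A,b); return x.round(4),[round(float(np.linalg.norm(M@(x-o))),4) for o,M in L]
E
python3 - <<'E'
from h import *
T=lambda p:np.array(p)/6+[90,170]-.1
S=lambda p:np.array(p)/6+[340,170]-.1
for n,a,b in(("tipL",(151,362),(418,475)),("tipR",(290,362),(263,393)),("baseR",(289,550),(362,288)),
 ("blockNR",(512,318),(0,318)),("baseFR",(518,587),(150,222))):
    if n=="blockNR":continue
    print(n,tri([("top",T(a),None),("scene",S(b),None)]))
E
```

```text
tipL (array([0.4927, 0.3711, 0.0467]), [0.0017, 0.0017])
tipR (array([0.494 , 0.3114, 0.0455]), [0.0021, 0.0021])
baseR (array([0.4125, 0.3094, 0.042 ]), [0.0034, 0.0034])
baseFR (array([0.3981, 0.2146, 0.0079]), [0.0032, 0.0032])
```

>>> {"name": "play_rows", "arguments": {
  "fingers": [255,255,255,255,255,255],
  "linear": [
    [0,0,0],
    [1,0,10],
    [2,0,20],
    [2,0,20],
    [2,0,20],
    [2,0,20]
  ],
  "rot": [
    [0,-2,0],
    [0,-2,0],
    [0,-2,0],
    [0,-2,0],
    [0,-2,0],
    [0,-2,0]
  ]
}}

```text
time_s: 9.1
position: [0.3642, 0.3384, 0.0172]
tcp_rot: [[0.99, 0.021, -0.14], [0.02, -1.0, -0.004], [-0.14, 0.001, -0.99]]
force: [0.0, -0.0, -0.7]
opening: 0.322
```

Run:
```python
from h import *
st()
t=capture("top");crop(t,90,170,190,280,6,"t7")
s=capture("scene");crop(s,340,170,460,270,6,"s7")
go([.3941,.339,.0175])
```

```text
t 9.1 p [364.2 338.4  17.2] h -88.82 tz [-0.1399 -0.0036 -0.9902] F [ 0.  -0.  -0.7] op 0.322 q [ 28.  42. 104.   5.  41. 112.]
lin [29.3, 0.1, -4.2] rot [0.0, 0.0, 0.0]
```

View pics/t7.png

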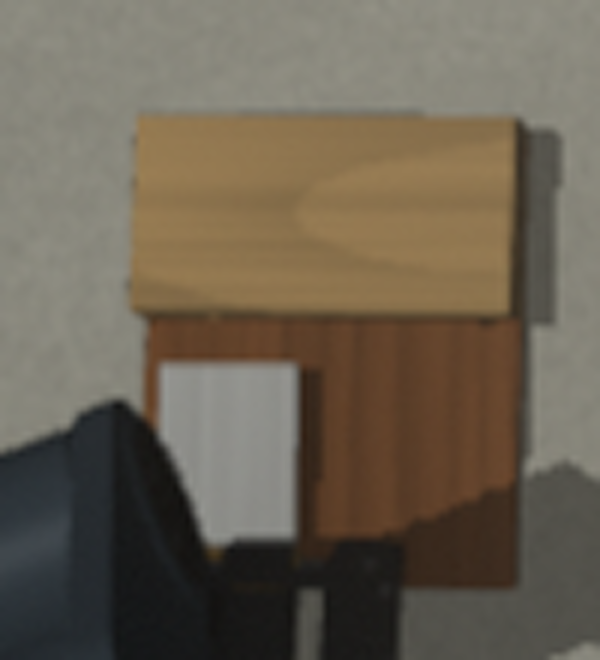

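View pics/s7.png

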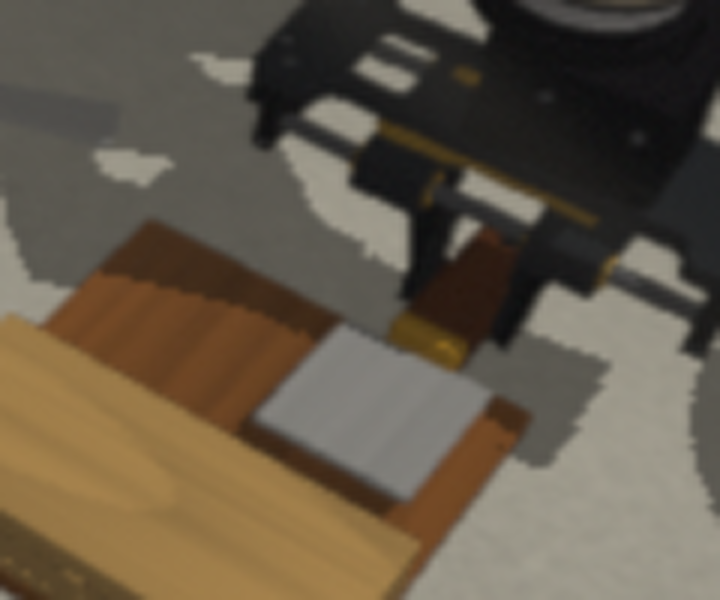

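Run:
```python
from h import *
T=lambda p:np.array(p)/6+[90,170]-.1
S=lambda p:np.array(p)/6+[340,170]-.1
for n,a,b in(("tipL",(161,363),(405,502)),("tipR",(299,364),(252,417)),
 ("baseFR",(518,587),(150,222)),("blockFR?",(512,318),(0,318))):
    print(n,tri([("top",T(a),None),("scene",S(b),None)]))
for z in(.01,.015,.02,.025,.03): print(z,[np.linalg.norm(np.subtract(*plane("scene",S(np.array(q)),z)))for q in([(405,502),(252,417)],[(343,323),(492,398)],[(252,417),(343,323)],[(405,502),(492,398)])])
```

```text
tipL (array([0.4931, 0.3708, 0.0322]), [0.0017, 0.0017])
tipR (array([0.4939, 0.3105, 0.0318]), [0.002, 0.002])
baseFR (array([0.3981, 0.2146, 0.0079]), [0.0032, 0.0032])
blockFR? (array([0.517 , 0.2159, 0.0344]), [0.0003, 0.0003])
0.01 [np.float64(0.06222225447605245), np.float64(0.061743008542179185), np.float64(0.07312036417989104), np.float64(0.07417206793294613)]
0.015 [np.float64(0.06170273684147977), np.float64(0.061227492317006416), np.float64(0.07250985401825008), np.float64(0.07355277669047391)]
0.02 [np.float64(0.06118321920690703), np.float64(0.06071197609183359), np.float64(0.07189934385660922), np.float64(0.07293348544800168)]
0.025 [np.float64(0.060663701572334236), np.float64(0.060196459866660716), np.float64(0.07128883369496848), np.float64(0.07231419420552958)]
0.03 [np.float64(0.0601441839377615), np.float64(0.0596809436414879), np.float64(0.07067832353332751), np.float64(0.07169490296305747)]
```

Run:
```python
from h import *
go([.3642,.338,.11],-88.9);go([.54,.25,.11],-88.9);go([.54,.25,.06],-88.9)
```

```text
lin [-13.3, 0.6, -91.7] rot [0.02, 8.02, 0.07]
lin [159.0, 92.1, -115.9] rot [0.02, 8.02, 0.07]
lin [166.0, 92.1, -66.4] rot [0.02, 8.02, 0.07]
```

>>> {"name": "play_rows", "arguments": {
  "fingers": [255,255,255,255,255,255,255,255,255,255,255,255,255],
  "linear": [
    [-7,0,-45],
    [-13,0,-92],
    [45,30,-100],
    [100,60,-108],
    [159,92,-116],
    [159,92,-116],
    [159,92,-116],
    [159,92,-116],
    [163,92,-90],
    [166,92,-66],
    [166,92,-66],
    [166,92,-66],
    [166,92,-66]
  ],
  "rot": [
    [0,4,0],
    [0,8,0],
    [0,8,0],
    [0,8,0],
    [0,8,0],
    [0,8,0],
    [0,8,0],
    [0,8,0],
    [0,8,0],
    [0,8,0],
    [0,8,0],
    [0,8,0],
    [0,8,0]
  ]
}}

```text
time_s: 10.5
position: [0.5402, 0.2509, 0.0608]
tcp_rot: [[1.0, 0.021, 0.001], [0.021, -1.0, 0.0], [0.001, -0.0, -1.0]]
force: [0.1, 1.2, -0.6]
opening: 0.317
```

Run:
```python
from h import *
st()
s=capture("scene");crop(s,290,180,450,300,4.5,"s8")
```

```text
t 10.5 p [540.2 250.9  60.8] h -88.78 tz [ 0.0015  0.0004 -1.    ] F [ 0.1  1.2 -0.6] op 0.317 q [ 14.  41.  93.   0.  46. 103.]
```

View pics/s8.png

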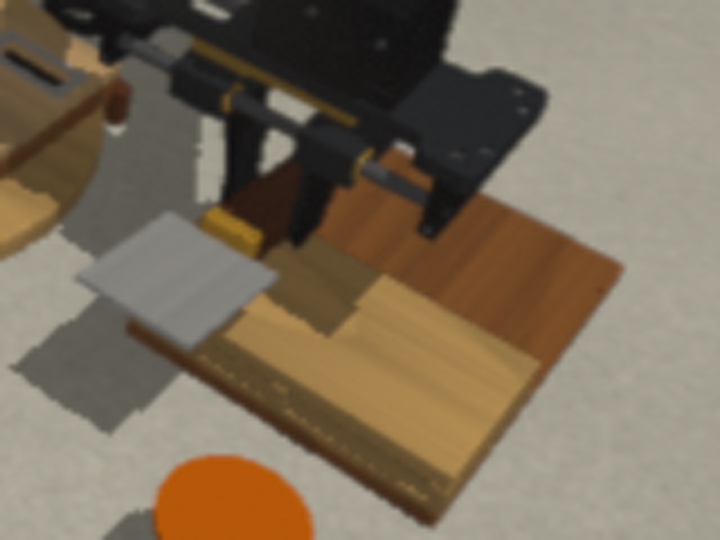

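>>> {"name": "play_rows", "arguments": {
  "fingers": [255,255,255,255,255,255,90,90,90,90,90],
  "linear": [
    [0,0,3],
    [0,0,6],
    [0,0,9],
    [0,0,12],
    [0,0,14],
    [0,0,14],
    [0,0,14],
    [0,0,14],
    [0,0,14],
    [0,0,14],
    [0,0,14]
  ],
  "rot": [
    [0,0,0],
    [0,0,0],
    [0,0,0],
    [0,0,0],
    [0,0,0],
    [0,0,0],
    [0,0,0],
    [0,0,0],
    [0,0,0],
    [0,0,0],
    [0,0,0]
  ]
}}

```text
time_s: 11.65
position: [0.5398, 0.2502, 0.0454]
tcp_rot: [[1.0, 0.02, -0.001], [0.02, -1.0, -0.0], [-0.001, 0.0, -1.0]]
force: [-1.2, -0.3, 0.3]
opening: 0.625
```

Run:
```python
from h import *
st()
s=capture("scene");crop(s,290,180,450,300,4.5,"s9")
c=get_calibration("wrist");w=capture("wrist");crop(w,100,0,450,260,2,"w9");np.save("w9.npy",c,allow_pickle=True)
```

```text
t 11.65 p [539.8 250.2  45.4] h -88.84 tz [-0.0008 -0.0002 -1.    ] F [-1.2 -0.3  0.3] op 0.625 q [ 14.  42.  94.   0.  44. 103.]
```

View pics/s9.png

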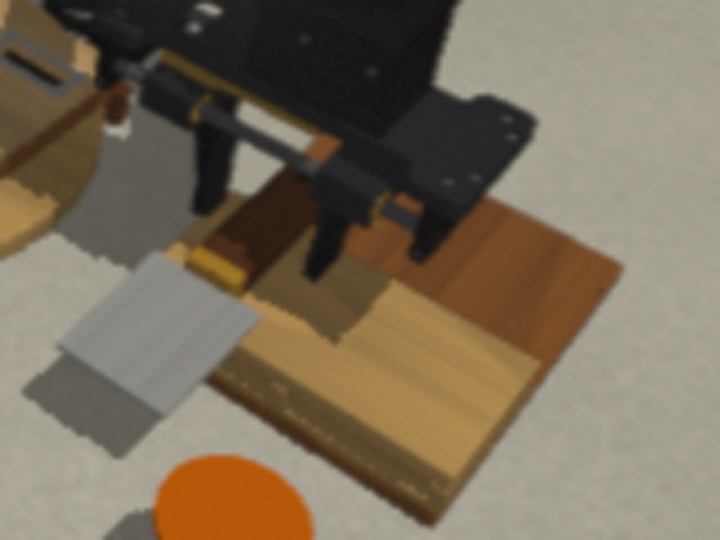

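View pics/w9.png

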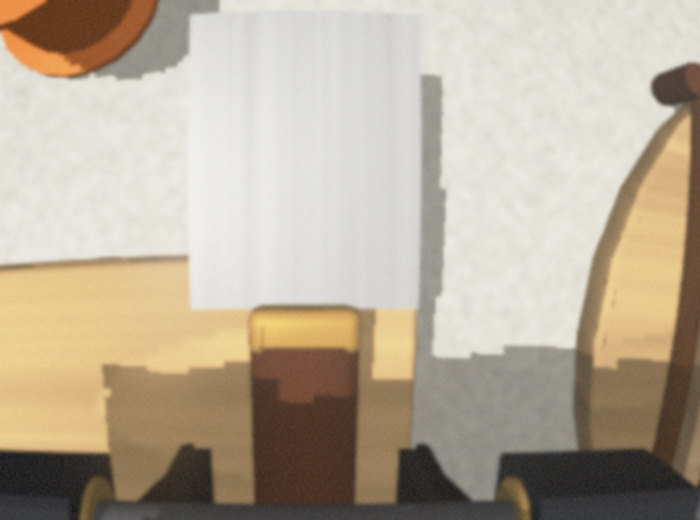

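>>> {"name": "play_rows", "arguments": {
  "fingers": [90,90,255,255,255,255,255,255,255,255,255,255,255,255,255,255],
  "linear": [
    [0,0,2],
    [0,0,2],
    [0,0,2],
    [0,0,2],
    [0,0,2],
    [0,0,2],
    [0,0,2],
    [0,0,2],
    [0,0,2],
    [0,0,2],
    [0,0,2],
    [0,0,2],
    [0,0,2],
    [0,0,2],
    [0,0,2],
    [0,0,2]
  ],
  "rot": [
    [0,0,0],
    [0,0,0],
    [0,0,0],
    [0,0,0],
    [0,0,0],
    [0,0,0],
    [0,0,0],
    [0,0,0],
    [0,0,0],
    [0,0,0],
    [0,0,0],
    [0,0,0],
    [0,0,0],
    [0,0,0],
    [0,0,0],
    [0,0,0]
  ]
}}

```text
time_s: 13.35
position: [0.5402, 0.2502, 0.0437]
tcp_rot: [[1.0, 0.02, 0.0], [0.02, -1.0, 0.0], [0.0, -0.0, -1.0]]
force: [0.1, -0.3, 0.6]
opening: 0.317
```

Run:
```python
from h import *
st()
go([.54,.25,.085],-88.9);go([.362,.339,.085],-88.9);go([.362,.339,.0155],-88.9)
```

```text
t 13.35 p [540.2 250.2  43.7] h -88.84 tz [ 0.  0. -1.] F [ 0.1 -0.3  0.6] op 0.317 q [ 14.  42.  94.   0.  44. 103.]
lin [-0.2, 0.2, -41.3] rot [-0.0, -0.0, 0.06]
lin [-176.4, -92.4, -41.3] rot [-0.0, -0.0, 0.06]
lin [-176.4, -92.4, 28.2] rot [-0.0, -0.0, 0.06]
```

>>> {"name": "play_rows", "arguments": {
  "fingers": [255,255,255,255,255,255,255,255,255,255,255,255,255,255,255],
  "linear": [
    [0,0,-10],
    [0,0,-28],
    [0,0,-42],
    [-50,-26,-42],
    [-100,-52,-42],
    [-150,-78,-42],
    [-176,-92,-42],
    [-176,-92,-42],
    [-176,-92,-20],
    [-176,-92,5],
    [-176,-92,20],
    [-176,-92,27],
    [-176,-92,27],
    [-176,-92,27],
    [-176,-92,27]
  ],
  "rot": [
    [0,0,0],
    [0,0,0],
    [0,0,0],
    [0,0,0],
    [0,0,0],
    [0,0,0],
    [0,0,0],
    [0,0,0],
    [0,0,0],
    [0,0,0],
    [0,0,0],
    [0,0,0],
    [0,0,0],
    [0,0,0],
    [0,0,0]
  ]
}}

```text
time_s: 14.85
position: [0.3632, 0.3389, 0.0176]
tcp_rot: [[1.0, 0.02, 0.002], [0.02, -1.0, 0.001], [0.002, -0.001, -1.0]]
force: [0.8, -0.4, -0.7]
opening: 0.319
```

Run:
```python
from h import *
st()
s=capture("scene");crop(s,340,170,460,270,6,"s10")
c=get_calibration("wrist");w=capture("wrist");crop(w,150,0,450,250,2.5,"w10");np.save("w10.npy",c,allow_pickle=True)
```

```text
t 14.85 p [363.2 338.9  17.6] h -88.85 tz [ 0.0017  0.001  -1.    ] F [ 0.8 -0.4 -0.7] op 0.319 q [ 30.  41. 109.  -0.  30. 119.]
```

View pics/s10.png

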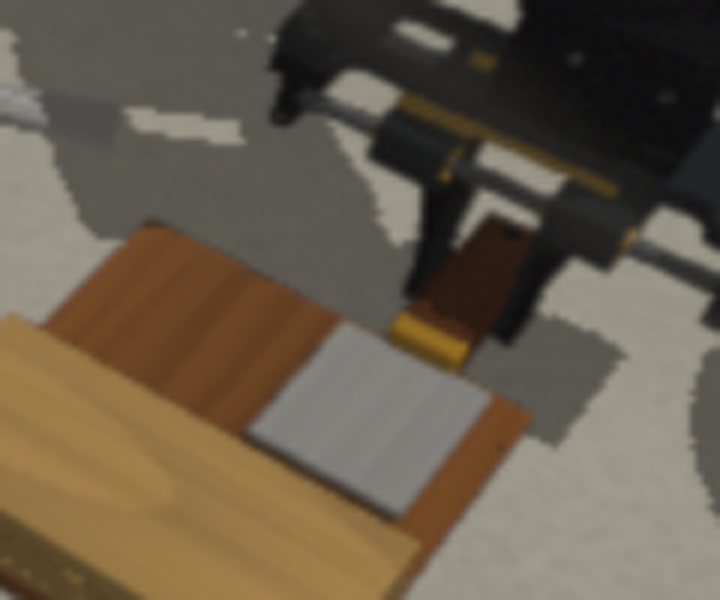

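View pics/w10.png

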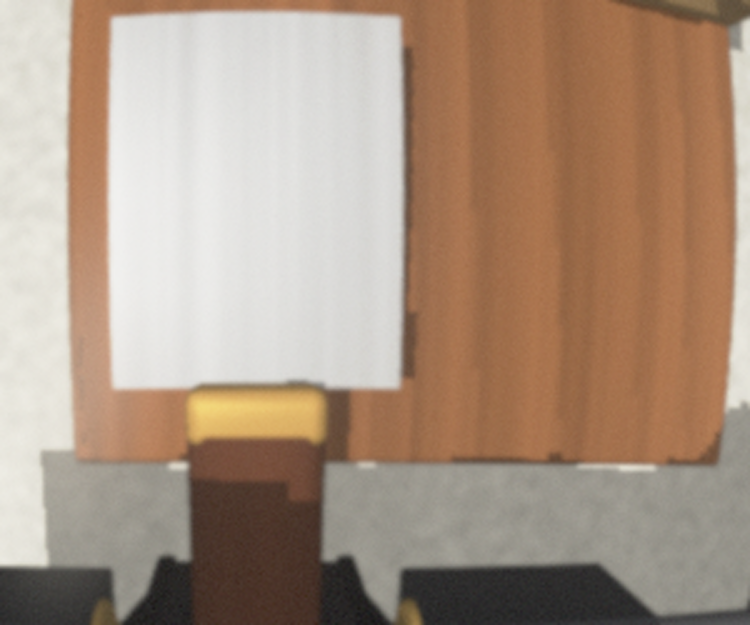

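>>> {"name": "play_rows", "arguments": {
  "fingers": [255,255,255,255,255,255],
  "linear": [
    [10,0,0],
    [20,0,0],
    [30,0,0],
    [40,0,0],
    [40,0,0],
    [40,0,0]
  ],
  "rot": [
    [0,0,0],
    [0,0,0],
    [0,0,0],
    [0,0,0],
    [0,0,0],
    [0,0,0]
  ]
}}

```text
time_s: 15.55
position: [0.4025, 0.3392, 0.0166]
tcp_rot: [[1.0, 0.02, -0.001], [0.02, -1.0, -0.0], [-0.001, 0.0, -1.0]]
force: [-1.8, 0.1, -1.9]
opening: 0.313
```

Run:
```python
from h import *
st()
```

```text
t 15.55 p [402.5 339.2  16.6] h -88.88 tz [-0.0005 -0.0002 -1.    ] F [-1.8  0.1 -1.9] op 0.313 q [ 28.  42. 104.   0.  34. 117.]
```

>>> {"name": "play_rows", "arguments": {
  "fingers": [255,255,255,255,255,255,255,255,255],
  "linear": [
    [15,0,0],
    [30,0,0],
    [45,0,1],
    [55,0,1.5],
    [60,0,1.5],
    [64,0,1.5],
    [67,0,1.5],
    [69,0,1.5],
    [69,0,1.5]
  ],
  "rot": [
    [0,0,0],
    [0,0,0],
    [0,0,0],
    [0,0,0],
    [0,0,0],
    [0,0,0],
    [0,0,0],
    [0,0,0],
    [0,0,0]
  ]
}}

```text
time_s: 16.45
position: [0.4629, 0.3402, 0.0148]
tcp_rot: [[1.0, 0.02, -0.015], [0.02, -1.0, -0.003], [-0.015, 0.003, -1.0]]
force: [-12.4, 4.4, 6.1]
opening: 0.316
```

Run:
```python
from h import *
st()
w=capture("wrist");crop(w,150,0,450,250,2.5,"w11")
```

```text
t 16.45 p [462.9 340.2  14.8] h -88.86 tz [-0.0153 -0.0035 -0.9999] F [-12.4   4.4   6.1] op 0.316 q [ 25.  44.  97.   0.  40. 114.]
```

View pics/w11.png

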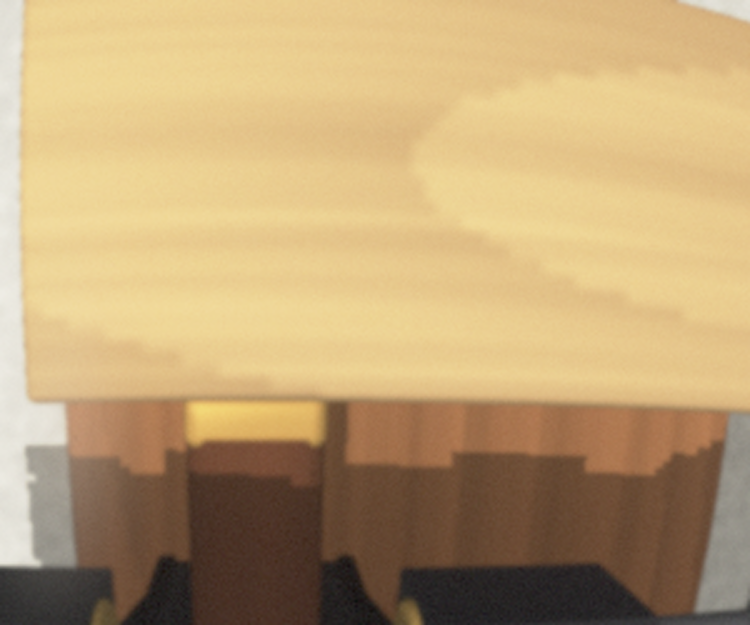

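>>> {"name": "play_rows", "arguments": {
  "fingers": [255,90,90,90,90,90,90,90,90,90],
  "linear": [
    [-5,0,0],
    [-6,0,0],
    [-6,0,0],
    [-6,0,0],
    [-6,0,-20],
    [-6,0,-60],
    [-6,0,-110],
    [-6,0,-160],
    [-6,0,-200],
    [-6,0,-200]
  ],
  "rot": [
    [0,0,0],
    [0,0,0],
    [0,0,0],
    [0,0,0],
    [0,0,0],
    [0,0,0],
    [0,0,0],
    [0,0,0],
    [0,0,0],
    [0,0,0]
  ]
}}

```text
time_s: 17.5
position: [0.4699, 0.3426, 0.2222]
tcp_rot: [[1.0, 0.02, 0.014], [0.02, -1.0, 0.006], [0.014, -0.006, -1.0]]
force: [0.3, -0.3, -1.1]
opening: 0.652
```

Run:
```python
from h import *
st()
t=capture("top");cv2.imwrite("top12.png",t[:,:,::-1]);crop(t,0,0,512,384,1.5,"t12")
w=capture("wrist");crop(w,50,0,450,300,1.9,"w12")
```

```text
t 17.5 p [469.9 342.6 222.2] h -88.86 tz [ 0.014   0.0065 -0.9999] F [ 0.3 -0.3 -1.1] op 0.652 q [ 25.  27.  89.  -0.  63. 114.]
```

View pics/t12.png

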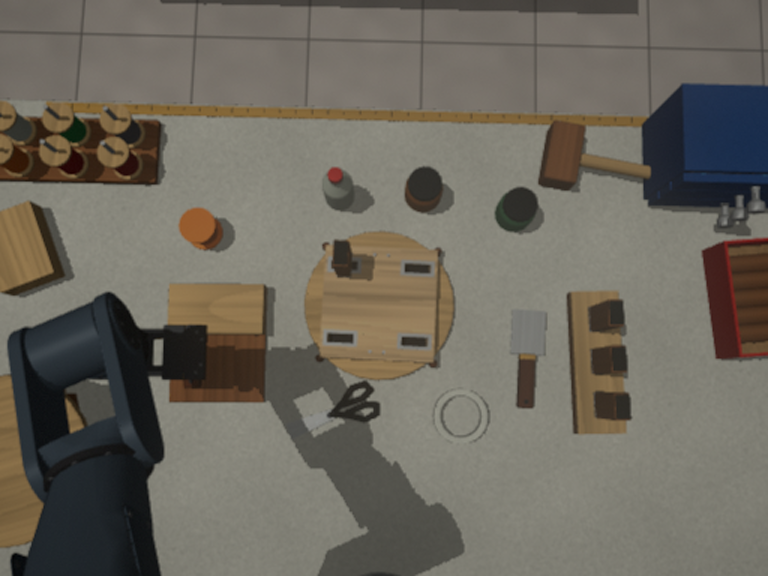

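View pics/w12.png

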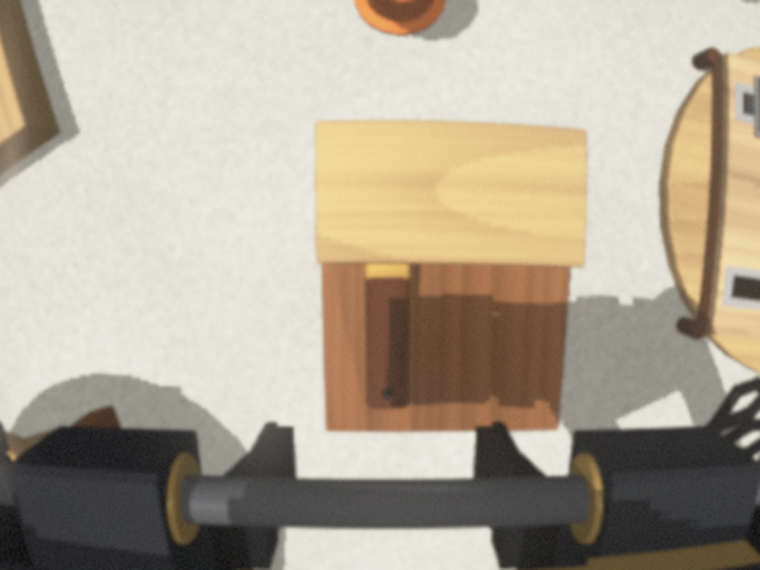

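Run:
```python
from h import *
go([.448,-.2515,.22],-92.7)
```

```text
lin [-29.9, 591.8, -4.3] rot [-0.08, -0.17, 3.84]
```

>>> {"name": "play_rows", "arguments": {
  "fingers": [0,0,0,0,0,0,0,0,0,0,0,0,0,0,0,0,0],
  "linear": [
    [-30,592,0],
    [-30,592,0],
    [-30,592,0],
    [-30,592,0],
    [-30,592,0],
    [-30,592,0],
    [-30,592,0],
    [-30,592,0],
    [-30,592,0],
    [-30,592,0],
    [-30,592,0],
    [-30,592,0],
    [-30,592,0],
    [-30,592,0],
    [-30,592,0],
    [-30,592,0],
    [-30,592,0]
  ],
  "rot": [
    [0,0,0],
    [0,0,0],
    [0,0,1],
    [0,0,2],
    [0,0,3.8],
    [0,0,3.8],
    [0,0,3.8],
    [0,0,3.8],
    [0,0,3.8],
    [0,0,3.8],
    [0,0,3.8],
    [0,0,3.8],
    [0,0,3.8],
    [0,0,3.8],
    [0,0,3.8],
    [0,0,3.8],
    [0,0,3.8]
  ]
}}

```text
time_s: 19.3
position: [0.4473, -0.2503, 0.215]
tcp_rot: [[0.999, -0.044, -0.001], [-0.044, -0.999, 0.001], [-0.001, -0.001, -1.0]]
force: [0.1, -0.2, 0.1]
opening: 0.999
```

Run:
```python
from h import *
st()
c=get_calibration("wrist");w=capture("wrist");crop(w,0,0,512,384,1.5,"w13");np.save("w13.npy",c,allow_pickle=True)
```

```text
t 19.3 p [ 447.3 -250.3  215. ] h -92.53 tz [-0.0006  0.0006 -1.    ] F [ 0.1 -0.2  0.1] op 0.999 q [-42.  22.  99.   0.  59.  51.]
```

View pics/w13.png

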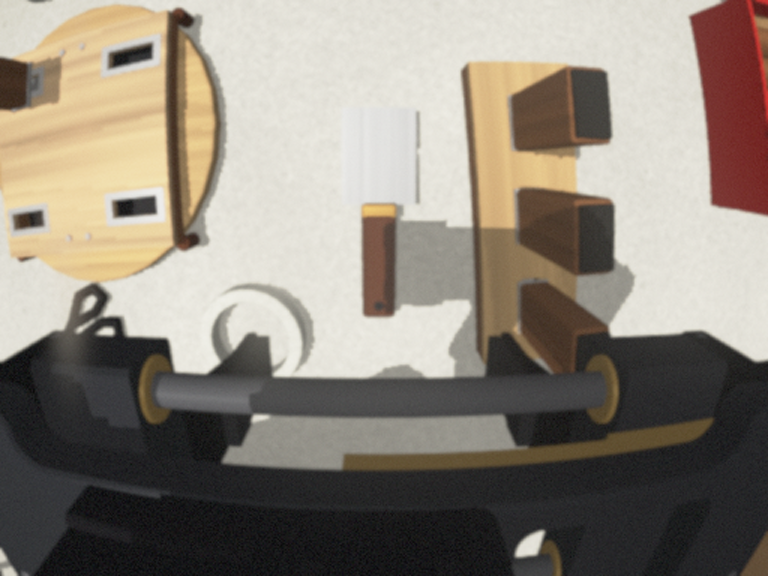

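Run:
```python
from h import *
c=np.load("w13.npy",allow_pickle=True).item()
def P(n,pts,z):
    a=plane("wrist",np.array(pts)/1.5-.17,z,c);print(n,a.round(4).tolist(),"mean",a.mean(0).round(4))
P("handle",[[363,217],[395,217],[393,316],[363,316]],.022)
P("tip",[[346,105],[419,107]],.011);P("base",[[347,204],[420,205]],.011)
P("leg1",[[571,70],[607,69],[611,141],[576,149]],.154);P("leg2",[[578,200],[613,198],[612,272],[581,275]],.154)
P("slotFR",[[132,56]],.042);P("slotNR",[[134,207]],.042)
```

```text
handle [[0.4837, -0.2393, 0.022], [0.4826, -0.2648, 0.022], [0.3997, -0.2603, 0.022], [0.4008, -0.2351, 0.022]] mean [ 0.4417 -0.2499  0.022 ]
tip [[0.5758, -0.2294, 0.011], [0.5717, -0.2883, 0.011]] mean [ 0.5737 -0.2588  0.011 ]
base [[0.494, -0.2263, 0.011], [0.4906, -0.2861, 0.011]] mean [ 0.4923 -0.2562  0.011 ]
leg1 [[0.5742, -0.3569, 0.154], [0.5772, -0.3793, 0.154], [0.5368, -0.3797, 0.154], [0.5312, -0.3578, 0.154]] mean [ 0.5548 -0.3684  0.154 ]
leg2 [[0.5039, -0.359, 0.154], [0.5054, -0.3811, 0.154], [0.4637, -0.383, 0.154], [0.4626, -0.3628, 0.154]] mean [ 0.4839 -0.3715  0.154 ]
slotFR [[0.6377, -0.0543, 0.042]] mean [ 0.6377 -0.0543  0.042 ]
slotNR [[0.5087, -0.0492, 0.042]] mean [ 0.5087 -0.0492  0.042 ]
```

>>> {"name": "play_rows", "arguments": {
  "fingers": [0,0,0,0,0,0,0,0],
  "linear": [
    [0,1,50],
    [0,1,100],
    [0,1,150],
    [0,1,185],
    [0,1,202],
    [0,1,209],
    [0,1,211],
    [0,1,211]
  ],
  "rot": [
    [0,0,0],
    [0,0,0],
    [0,0,0],
    [0,0,0],
    [0,0,0],
    [0,0,0],
    [0,0,0],
    [0,0,0]
  ]
}}

```text
time_s: 20.15
position: [0.4479, -0.253, 0.0049]
tcp_rot: [[0.999, -0.046, 0.001], [-0.046, -0.999, -0.001], [0.001, 0.001, -1.0]]
force: [0.1, -0.4, 0.3]
opening: 0.998
```

>>> {"name": "play_rows", "arguments": {
  "fingers": [255,255,255,255,255,255,255,255,255,255,255,255,255,255],
  "linear": [
    [0,0,0],
    [0,0,0],
    [0,0,0],
    [0,0,0],
    [0,0,0],
    [0,0,0],
    [0,0,0],
    [0,0,0],
    [0,0,0],
    [0,0,0],
    [0,0,0],
    [0,0,0],
    [0,0,0],
    [0,0,0]
  ],
  "rot": [
    [0,0,0],
    [0,0,0],
    [0,0,0],
    [0,0,0],
    [0,0,0],
    [0,0,0],
    [0,0,0],
    [0,0,0],
    [0,0,0],
    [0,0,0],
    [0,0,0],
    [0,0,0],
    [0,0,0],
    [0,0,0]
  ]
}}

```text
time_s: 21.55
position: [0.4472, -0.2527, 0.0042]
tcp_rot: [[0.999, -0.046, -0.0], [-0.046, -0.999, 0.0], [-0.0, -0.0, -1.0]]
force: [-1.0, 0.4, -0.4]
opening: 0.321
```

Run:
```python
from h import *
st()
go([.362,.2590,.21],-89);go([.362,.2590,.0165],-89)
```

```text
t 21.55 p [ 447.2 -252.7    4.2] h -92.64 tz [-0.0002  0.0001 -1.    ] F [-1.   0.4 -0.4] op 0.321 q [-42.  43. 106.  -0.  31.  51.]
lin [-108.7, -507.3, -205.8] rot [-0.01, 0.01, -3.64]
lin [-108.6, -507.2, -12.3] rot [-0.01, 0.01, -3.64]
```

>>> {"name": "play_rows", "arguments": {
  "fingers": [255,255,255,255,255,255,255,255,255,255,255,255,255,255,255,255,255,255,255,255],
  "linear": [
    [0,0,-15],
    [0,0,-50],
    [0,0,-100],
    [0,0,-150],
    [-2,-40,-190],
    [-4,-88,-200],
    [-6,-137,-200],
    [-9,-186,-200],
    [-11,-235,-200],
    [-13,-284,-200],
    [-15,-333,-200],
    [-18,-382,-200],
    [-40,-425,-200],
    [-70,-460,-200],
    [-100,-495,-200],
    [-108,-507,-200],
    [-108,-507,-200],
    [-108,-507,-200],
    [-108,-507,-200],
    [-108,-507,-200]
  ],
  "rot": [
    [0,0,0],
    [0,0,0],
    [0,0,0],
    [0,0,0],
    [0,0,-1],
    [0,0,-2],
    [0,0,-3],
    [0,0,-3.6],
    [0,0,-3.6],
    [0,0,-3.6],
    [0,0,-3.6],
    [0,0,-3.6],
    [0,0,-3.6],
    [0,0,-3.6],
    [0,0,-3.6],
    [0,0,-3.6],
    [0,0,-3.6],
    [0,0,-3.6],
    [0,0,-3.6],
    [0,0,-3.6]
  ]
}}

```text
time_s: 23.55
position: [0.3637, 0.2578, 0.2042]
tcp_rot: [[1.0, 0.015, 0.0], [0.015, -1.0, -0.0], [0.0, 0.0, -1.0]]
force: [-0.4, -0.5, -2.1]
opening: 0.322
```

Run:
```python
from h import *
st()
go([.362,.2590,.0185],-89)
```

```text
t 23.55 p [363.7 257.8 204.2] h -89.16 tz [ 0.0003 -0.0001 -1.    ] F [-0.4 -0.5 -2.1] op 0.322 q [ 21.  18. 108.  -0.  54. 110.]
lin [-1.7, -1.2, 185.7] rot [0.01, -0.02, -0.16]
```

>>> {"name": "play_rows", "arguments": {
  "fingers": [255,255,255,255,255,255,255,255,255],
  "linear": [
    [-2,-1,45],
    [-2,-1,90],
    [-2,-1,135],
    [-2,-1,165],
    [-2,-1,180],
    [-2,-1,186],
    [-2,-1,186],
    [-2,-1,186],
    [-2,-1,186]
  ],
  "rot": [
    [0,0,0],
    [0,0,0],
    [0,0,0],
    [0,0,0],
    [0,0,0],
    [0,0,0],
    [0,0,0],
    [0,0,0],
    [0,0,0]
  ]
}}

```text
time_s: 24.45
position: [0.3617, 0.2599, 0.0192]
tcp_rot: [[1.0, 0.017, 0.002], [0.016, -1.0, 0.001], [0.002, -0.001, -1.0]]
force: [-0.7, -0.9, -1.5]
opening: 0.316
```

Run:
```python
from h import *
st()
s=capture("scene");crop(s,310,170,450,270,5,"s14")
c=get_calibration("wrist");w=capture("wrist");crop(w,100,0,450,250,2.2,"w14")
```

```text
t 24.45 p [361.7 259.9  19.2] h -89.05 tz [ 0.0023  0.0009 -1.    ] F [-0.7 -0.9 -1.5] op 0.316 q [ 21.  39. 116.   0.  24. 110.]
```

View pics/s14.png

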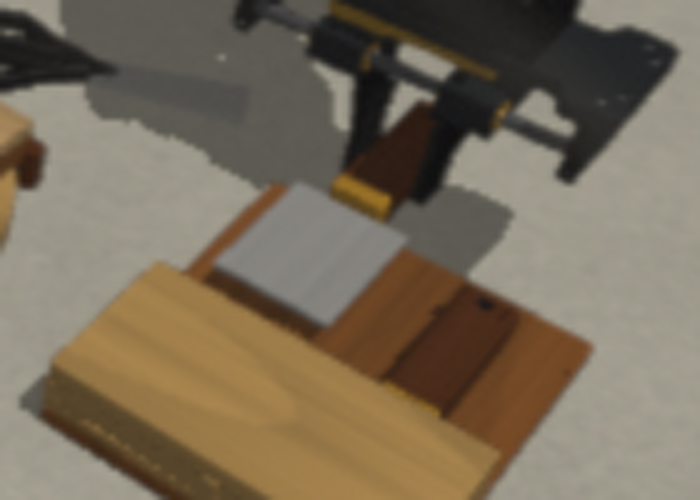

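View pics/w14.png

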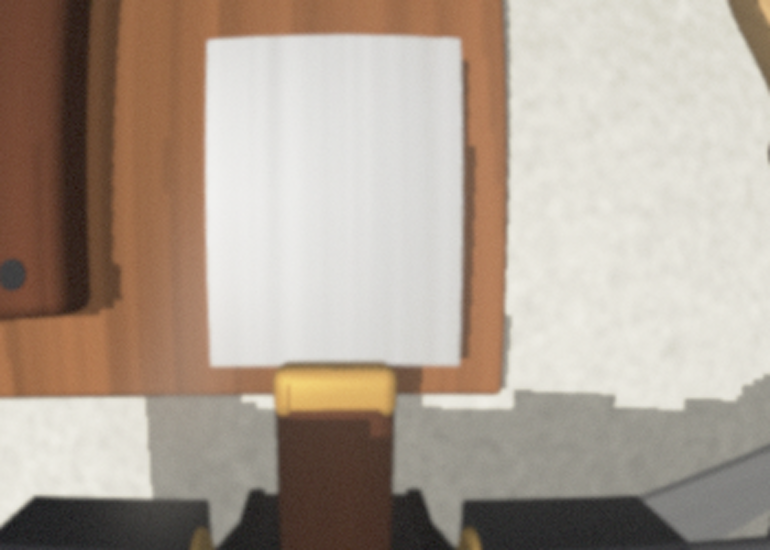

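>>> {"name": "play_rows", "arguments": {
  "fingers": [255,255,255,255,255,255,255],
  "linear": [
    [0,0,1.5],
    [10,0,1.5],
    [20,0,1.5],
    [30,0,1.5],
    [40,0,1.5],
    [40,0,1.5],
    [40,0,1.5]
  ],
  "rot": [
    [0,0,0],
    [0,0,0],
    [0,0,0],
    [0,0,0],
    [0,0,0],
    [0,0,0],
    [0,0,0]
  ]
}}

```text
time_s: 25.25
position: [0.4008, 0.2601, 0.0166]
tcp_rot: [[1.0, 0.016, -0.0], [0.016, -1.0, -0.0], [-0.0, 0.0, -1.0]]
force: [-0.4, 0.1, -1.0]
opening: 0.32
```

>>> {"name": "play_rows", "arguments": {
  "fingers": [255,255,255,255,255,255,255,255,255],
  "linear": [
    [15,0,0],
    [30,0,0],
    [45,0,0],
    [55,0,0.5],
    [60,0,0.5],
    [64,0,0.5],
    [67,0,0.5],
    [70,0,0.5],
    [70,0,0.5]
  ],
  "rot": [
    [0,0,0],
    [0,0,0],
    [0,0,0],
    [0,0,0],
    [0,0,0],
    [0,0,0],
    [0,0,0],
    [0,0,0],
    [0,0,0]
  ]
}}

```text
time_s: 26.15
position: [0.4704, 0.2615, 0.0161]
tcp_rot: [[1.0, 0.017, -0.001], [0.017, -1.0, -0.0], [-0.001, 0.0, -1.0]]
force: [-1.9, -0.5, 1.9]
opening: 0.319
```

Run:
```python
from h import *
st()
w=capture("wrist");crop(w,150,0,450,250,2.5,"w15")
```

```text
t 26.15 p [470.4 261.5  16.1] h -89.04 tz [-0.0006 -0.0001 -1.    ] F [-1.9 -0.5  1.9] op 0.319 q [ 17.  42. 103.   0.  35. 106.]
```

View pics/w15.png

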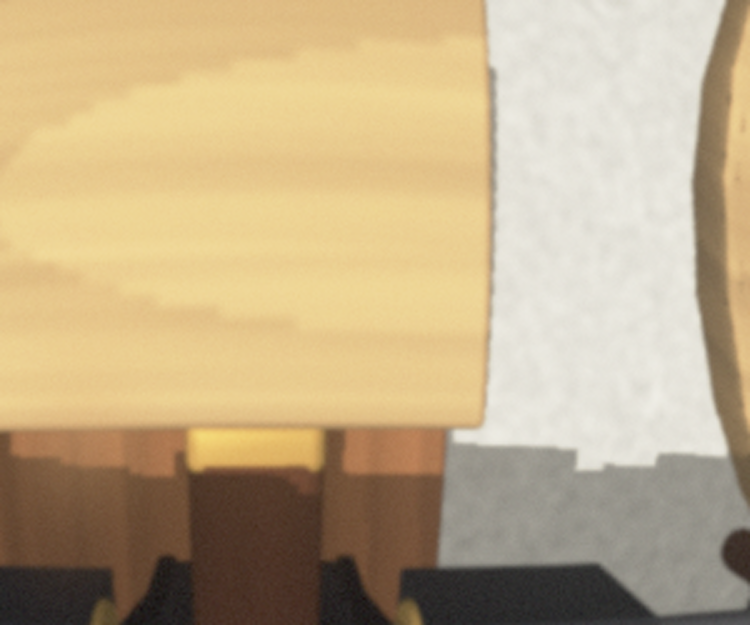

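>>> {"name": "play_rows", "arguments": {
  "fingers": [255,255,255,255,255],
  "linear": [
    [2,0,0],
    [4,0,0],
    [6,0,0],
    [8,0,0],
    [8,0,0]
  ],
  "rot": [
    [0,0,0],
    [0,0,0],
    [0,0,0],
    [0,0,0],
    [0,0,0]
  ]
}}

```text
time_s: 26.7
position: [0.4705, 0.2614, 0.0161]
tcp_rot: [[1.0, 0.016, -0.016], [0.016, -1.0, -0.002], [-0.016, 0.002, -1.0]]
force: [-13.6, 4.0, 11.8]
opening: 0.322
```

>>> {"name": "play_rows", "arguments": {
  "fingers": [255,90,90,90,90,90,90,90,90,90,90],
  "linear": [
    [-7,0,0],
    [-8,0,0],
    [-8,0,0],
    [-8,0,0],
    [-8,0,-20],
    [-8,0,-60],
    [-8,0,-110],
    [-8,0,-160],
    [-8,0,-210],
    [-8,0,-210],
    [-8,0,-210]
  ],
  "rot": [
    [0,0,0],
    [0,0,0],
    [0,0,0],
    [0,0,0],
    [0,0,0],
    [0,0,0],
    [0,0,0],
    [0,0,0],
    [0,0,0],
    [0,0,0],
    [0,0,0]
  ]
}}

```text
time_s: 27.8
position: [0.472, 0.2616, 0.2278]
tcp_rot: [[1.0, 0.016, 0.004], [0.016, -1.0, 0.001], [0.004, -0.001, -1.0]]
force: [-1.3, -0.1, -0.2]
opening: 0.648
```

Run:
```python
from h import *
st()
w=capture("wrist");crop(w,50,0,450,300,1.9,"w16")
s=capture("scene");crop(s,300,170,460,300,4.5,"s16")
go([.559,.005,.24],0)
```

```text
t 27.8 p [472.  261.6 227.8] h -89.06 tz [ 0.0044  0.0012 -1.    ] F [-1.3 -0.1 -0.2] op 0.648 q [ 17.  23.  94.  -0.  62. 106.]
lin [84.8, 257.4, -15.0] rot [-0.07, 0.14, -89.06]
```

View pics/w16.png

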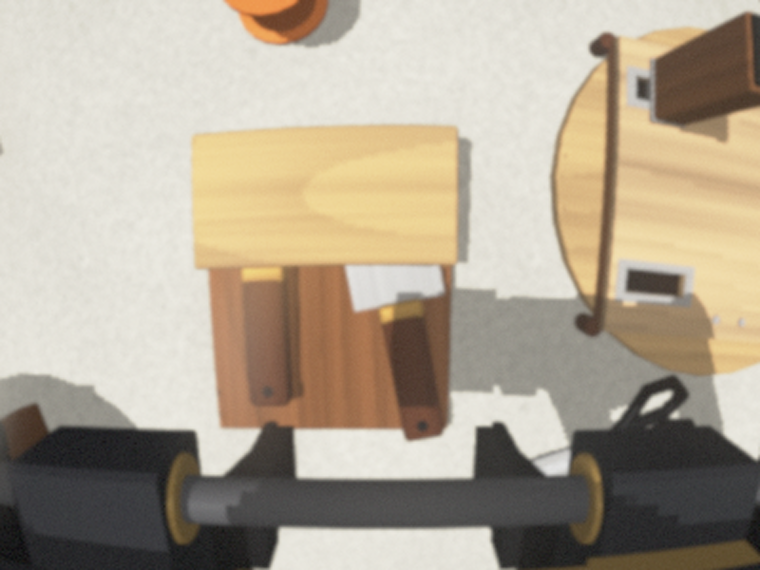

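View pics/s16.png

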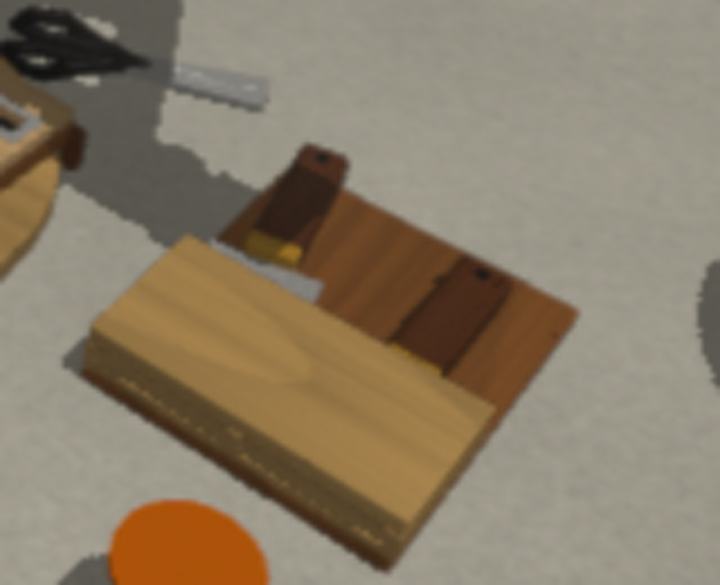

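Scraper_b has been knocked since I released it. It is now partly out of its bay and askew (wrist view, handle from (403,315) to (424,432)). Scraper_a is still home. I'll measure scraper_b again and mend it.

Run:
```python
from h import *
st()
c=get_calibration("wrist")
def P(n,pts,z):
    a=plane("wrist",np.array(pts)/1.9+[50,0]-.2,z,c);print(n,a.round(4).tolist(),"mean",a.mean(0).round(4));return a
a=P("handle",[[381,322],[421,316],[441,430],[405,438]],.034)
d=(a[0]+a[1]-a[2]-a[3])/2; print("yaw",np.degrees(np.arctan2(d[1],d[0])),np.linalg.norm(d))
b=P("blade base",[[354,311],[444,294]],.023);P("blade at mouth",[[345,266],[440,266]],.023)
d=b[1]-b[0];print("yaw",np.degrees(np.arctan2(d[0],-d[1])))
P("block",[[197,268],[457,263]],.041);P("A handle end",[[248,402],[290,404]],.034)
```

```text
t 27.9 p [469.9 261.  225. ] h -89.06 tz [-0.0023 -0.0008 -1.    ] F [-0.3  0.3  0.3] op 0.643 q [ 17.  23.  94.  -0.  62. 106.]
handle [[0.4756, 0.2632, 0.034], [0.48, 0.2379, 0.034], [0.4027, 0.2216, 0.034], [0.3966, 0.2458, 0.034]] mean [0.4387 0.2421 0.034 ]
yaw 12.14639998369468 0.07996050218335242
blade base [[0.4806, 0.281, 0.023], [0.4929, 0.2225, 0.023]] mean [0.4867 0.2517 0.023 ]
blade at mouth [[0.51, 0.287, 0.023], [0.5112, 0.2257, 0.023]] mean [0.5106 0.2564 0.023 ]
yaw 11.93814158738652
block [[0.5111, 0.3805, 0.041], [0.5149, 0.2171, 0.041]] mean [0.513  0.2988 0.041 ]
A handle end [[0.42, 0.3519, 0.034], [0.4194, 0.323, 0.034]] mean [0.4197 0.3375 0.034 ]
```

Run:
```python
from h import *
go([.4405,.242,.06],-78);go([.4405,.242,.0165],-78)
```

```text
lin [-29.4, 18.4, 165.1] rot [0.03, 0.14, -11.06]
lin [-29.3, 18.4, 208.6] rot [0.03, 0.14, -11.06]
```

>>> {"name": "play_rows", "arguments": {
  "fingers": [90,90,90,90,90,90,90,90,90,90],
  "linear": [
    [-29,18,20],
    [-29,18,50],
    [-29,18,90],
    [-29,18,130],
    [-29,18,165],
    [-29,18,190],
    [-29,18,203],
    [-29,18,208],
    [-29,18,208],
    [-29,18,208]
  ],
  "rot": [
    [0,0,-5],
    [0,0,-11],
    [0,0,-11],
    [0,0,-11],
    [0,0,-11],
    [0,0,-11],
    [0,0,-11],
    [0,0,-11],
    [0,0,-11],
    [0,0,-11]
  ]
}}

```text
time_s: 28.9
position: [0.4426, 0.2432, 0.0189]
tcp_rot: [[0.978, 0.207, 0.001], [0.207, -0.978, 0.0], [0.001, -0.0, -1.0]]
force: [-0.7, 0.1, 0.2]
opening: 0.644
```

>>> {"name": "play_rows", "arguments": {
  "fingers": [255,255,255,255,255,255,255,255,255,255,255],
  "linear": [
    [0,0,0],
    [0,0,0],
    [0,0,0],
    [0,0,0],
    [0,0,0],
    [0,0,0],
    [0,0,0],
    [0,0,0],
    [0,0,0],
    [0,0,0],
    [0,0,0]
  ],
  "rot": [
    [0,0,0],
    [0,0,0],
    [0,0,0],
    [0,0,0],
    [0,0,0],
    [0,0,0],
    [0,0,0],
    [0,0,0],
    [0,0,0],
    [0,0,0],
    [0,0,0]
  ]
}}

```text
time_s: 30.0
position: [0.4422, 0.243, 0.0186]
tcp_rot: [[0.978, 0.207, 0.0], [0.207, -0.978, 0.0], [0.0, -0.0, -1.0]]
force: [-1.0, -0.8, 4.8]
opening: 0.322
```

Run:
```python
from h import *
st()
w=capture("wrist");crop(w,100,0,450,280,2.1,"w17")
go([.442,.2595,.018],-89);go([.471,.2605,.018],-89)
```

```text
t 30.0 p [442.2 243.   18.6] h -78.05 tz [ 0.0004  0.0001 -1.    ] F [-1.  -0.8  4.8] op 0.322 q [ 16.  41. 108.  -0.  31.  94.]
lin [3.3, -16.2, 0.6] rot [-0.0, -0.03, 10.95]
lin [31.8, -11.1, 0.6] rot [-0.0, -0.03, 10.95]
```

View pics/w17.png

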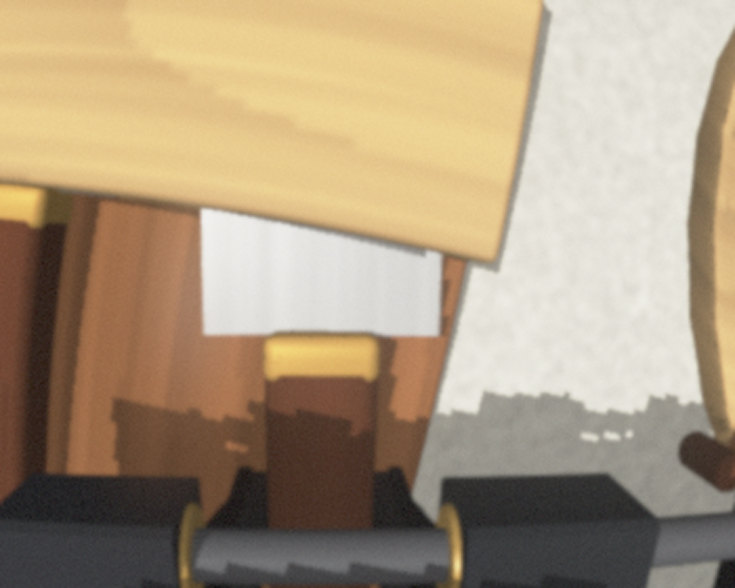

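Grasped well. I'll straighten it in the mouth, then push it home.

>>> {"name": "play_rows", "arguments": {
  "fingers": [255,255,255,255,255,255,255,255,255,255,255],
  "linear": [
    [0,-4,-1],
    [1,-8,-1],
    [2,-12,-1],
    [3,-16,-1],
    [3,-16,-1],
    [8,-15,-1],
    [15,-14,-1],
    [22,-13,0],
    [28,-12,0],
    [31,-11,0],
    [31,-11,0]
  ],
  "rot": [
    [0,0,3],
    [0,0,6],
    [0,0,9],
    [0,0,11],
    [0,0,11],
    [0,0,11],
    [0,0,11],
    [0,0,11],
    [0,0,11],
    [0,0,11],
    [0,0,11]
  ]
}}

```text
time_s: 31.15
position: [0.4671, 0.2599, 0.0185]
tcp_rot: [[1.0, 0.017, -0.007], [0.017, -1.0, -0.001], [-0.007, 0.001, -1.0]]
force: [-6.4, 2.0, 7.3]
opening: 0.317
```

Run:
```python
from h import *
st()
w=capture("wrist");crop(w,150,0,450,250,2.5,"w18")
```

```text
t 31.15 p [467.1 259.9  18.5] h -89.05 tz [-0.0068 -0.0009 -1.    ] F [-6.4  2.   7.3] op 0.317 q [ 17.  42. 103.   0.  35. 106.]
```

View pics/w18.png

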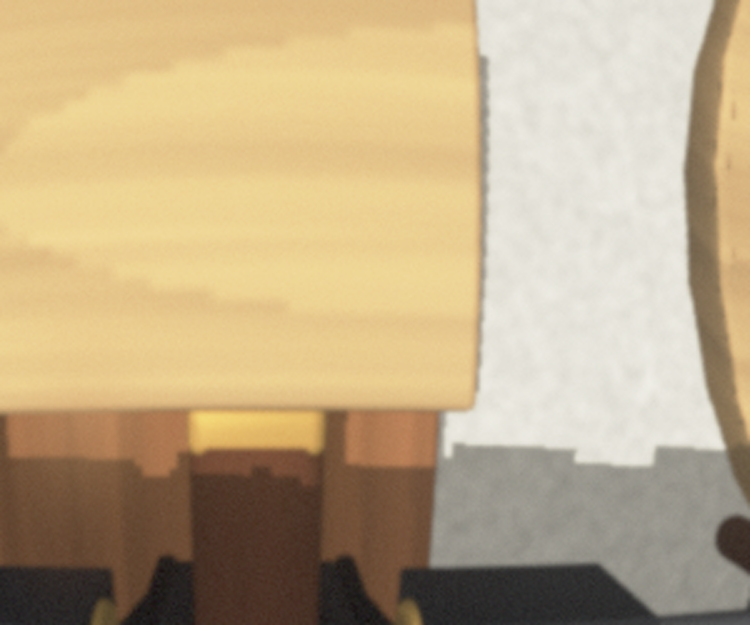

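>>> {"name": "play_rows", "arguments": {
  "fingers": [255,90,90,90,90,90,90,90,90,90,90],
  "linear": [
    [-4,0,0],
    [-4,0,0],
    [-4,0,0],
    [-4,0,0],
    [-4,0,0],
    [-4,0,-30],
    [-4,0,-80],
    [-4,0,-130],
    [-4,0,-180],
    [-4,0,-210],
    [-4,0,-210]
  ],
  "rot": [
    [0,0,0],
    [0,0,0],
    [0,0,0],
    [0,0,0],
    [0,0,0],
    [0,0,0],
    [0,0,0],
    [0,0,0],
    [0,0,0],
    [0,0,0],
    [0,0,0]
  ]
}}

```text
time_s: 32.3
position: [0.4693, 0.2612, 0.2333]
tcp_rot: [[1.0, 0.017, 0.011], [0.017, -1.0, 0.003], [0.011, -0.003, -1.0]]
force: [-0.6, 0.3, 1.0]
opening: 0.649
```

Run:
```python
from h import *
st()
w=capture("wrist");crop(w,50,0,450,300,1.9,"w19")
go([.48,.0,.22],0)
```

```text
t 32.3 p [469.3 261.2 233.3] h -89.03 tz [ 0.0112  0.0035 -0.9999] F [-0.6  0.3  1. ] op 0.649 q [ 17.  22.  94.   0.  62. 106.]
lin [8.1, 260.8, 10.2] rot [0.18, -0.34, -89.04]
```

View pics/w19.png

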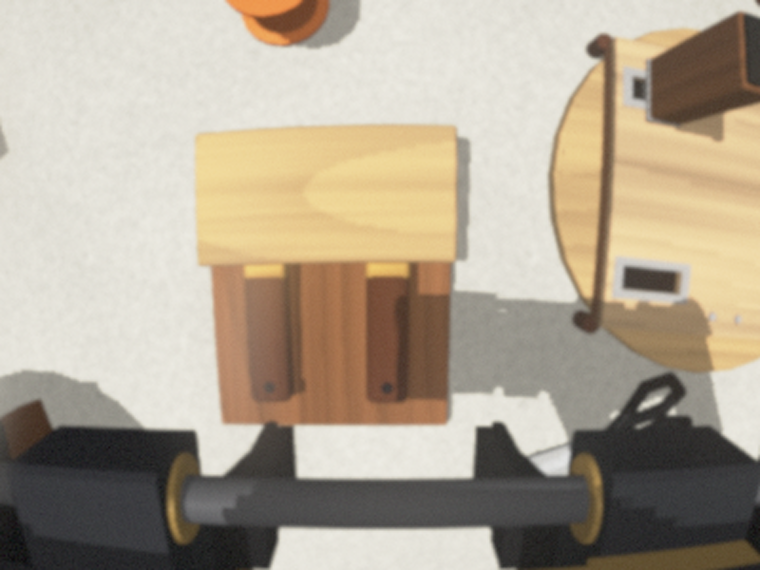

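Run:
```python
from h import *
go([.48,.012,.24],-91.7)
c=get_calibration("wrist")["camera_from_world"]; s=bot.read_state(); C=-c[:3,:3].T@c[:3,3]; print("cam in tool",s["tcp_rot"].T@(C-s["position"]))
```

```text
lin [8.4, 248.7, -9.7] rot [-0.1, -0.33, 2.66]
cam in tool [ 0.0723 -0.0001 -0.1622]
```

>>> {"name": "play_rows", "arguments": {
  "fingers": [0,0,0,0,0,0,0,0,0,0],
  "linear": [
    [2,50,0],
    [4,100,0],
    [6,150,0],
    [6,200,0],
    [6,249,0],
    [6,249,0],
    [6,249,0],
    [6,249,0],
    [6,249,0],
    [6,249,0]
  ],
  "rot": [
    [0,0,0],
    [0,0,1],
    [0,0,2],
    [0,0,2.7],
    [0,0,2.7],
    [0,0,2.7],
    [0,0,2.7],
    [0,0,2.7],
    [0,0,2.7],
    [0,0,2.7]
  ]
}}

```text
time_s: 33.35
position: [0.4759, 0.0127, 0.2279]
tcp_rot: [[1.0, -0.028, -0.001], [-0.028, -1.0, 0.0], [-0.001, -0.0, -1.0]]
force: [0.8, -0.3, 0.0]
opening: 1.004
```

Run:
```python
from h import *
st()
c=get_calibration("wrist");w=capture("wrist");cv2.imwrite("w20.png",w[:,:,::-1]);np.save("w20.npy",c,allow_pickle=True)
crop(w,130,10,390,230,3,"w20")
go([.67,.012,.24],88.3)
```

```text
t 33.35 p [475.9  12.7 227.9] h -91.59 tz [-0.0007  0.0003 -1.    ] F [ 0.8 -0.3  0. ] op 1.004 q [-12.  18. 102.   0.  59.  80.]
lin [193.9, -4.8, -12.0] rot [-0.03, -0.02, -179.9]
```

View pics/w20.png

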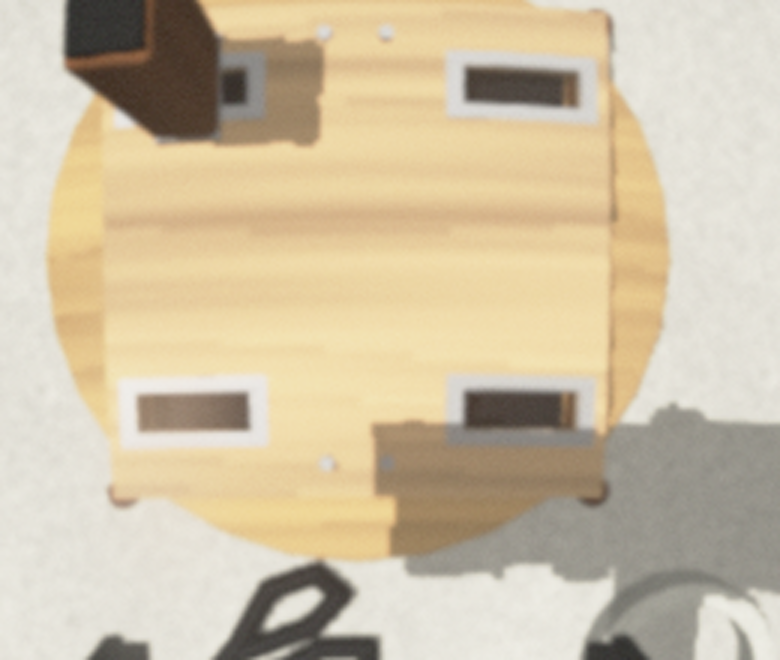

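>>> {"name": "play_rows", "arguments": {
  "fingers": [0,0,0,0,0,0,0,0,0,0,0,0,0,0,0,0,0,0,0,0],
  "linear": [
    [10,0,-12],
    [20,0,-12],
    [30,0,-12],
    [40,0,-12],
    [50,0,-12],
    [60,0,-12],
    [70,0,-12],
    [80,0,-12],
    [90,0,-12],
    [100,0,-12],
    [110,0,-12],
    [120,0,-12],
    [130,0,-12],
    [140,0,-12],
    [150,0,-12],
    [160,0,-12],
    [170,0,-12],
    [180,0,-12],
    [190,0,-12],
    [194,0,-12]
  ],
  "rot": [
    [0,0,-8],
    [0,0,-16],
    [0,0,-24],
    [0,0,-32],
    [0,0,-40],
    [0,0,-48],
    [0,0,-56],
    [0,0,-64],
    [0,0,-72],
    [0,0,-80],
    [0,0,-88],
    [0,0,-96],
    [0,0,-104],
    [0,0,-112],
    [0,0,-120],
    [0,0,-128],
    [0,0,-136],
    [0,0,-144],
    [0,0,-152],
    [0,0,-160]
  ]
}}

```text
time_s: 35.4
position: [0.6709, 0.0065, 0.24]
tcp_rot: [[-0.932, 0.364, 0.001], [0.364, 0.932, -0.0], [-0.001, 0.0, -1.0]]
force: [-0.3, 0.5, 0.3]
opening: 1.0
```

>>> {"name": "play_rows", "arguments": {
  "fingers": [0,0,0,0,0,0],
  "linear": [
    [0,0,0],
    [0,0,0],
    [0,0,0],
    [0,0,0],
    [0,0,0],
    [0,0,0]
  ],
  "rot": [
    [0,0,-8],
    [0,0,-16],
    [0,0,-20],
    [0,0,-20],
    [0,0,-20],
    [0,0,-20]
  ]
}}

```text
time_s: 36.0
position: [0.6701, 0.0058, 0.2401]
tcp_rot: [[-1.0, 0.031, -0.0], [0.031, 1.0, 0.0], [0.0, 0.0, -1.0]]
force: [0.3, -0.5, 0.2]
opening: 1.0
```

Run:
```python
from h import *
st()
c=get_calibration("wrist");w=capture("wrist");cv2.imwrite("w21.png",w[:,:,::-1]);np.save("w21.npy",c,allow_pickle=True)
crop(w,130,10,390,230,3,"w21")
```

```text
t 36.0 p [670.1   5.8 240.1] h 88.24 tz [-0.0001  0.     -1.    ] F [ 0.3 -0.5  0.2] op 1.0 q [ -9.  33.  74.   0.  73. -97.]
```

View pics/w21.png

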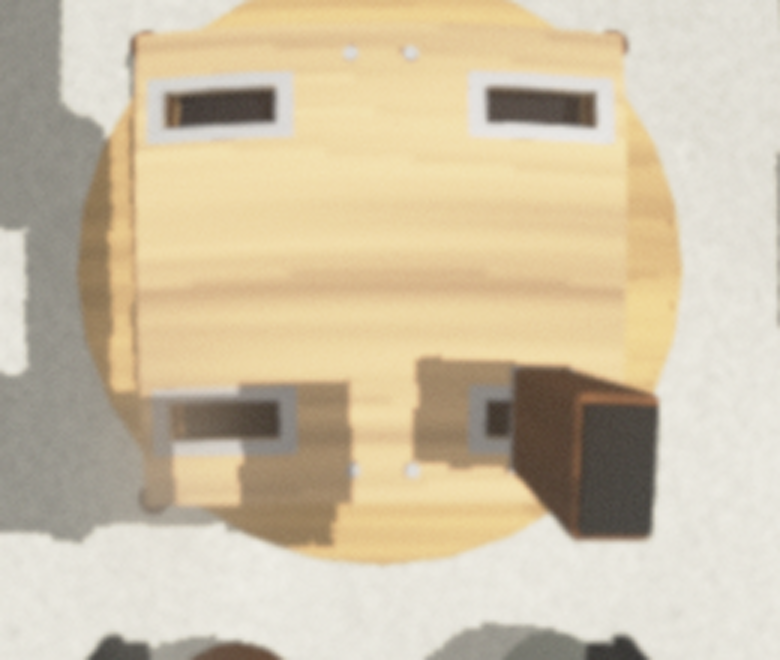

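Run:
```python
from h import *
O=np.array([130,10])
def g(f,pts,z): 
    c=np.load(f,allow_pickle=True).item(); return plane("wrist",np.array(pts)/3+O-1/3.,z,c)[:,:2]
A=g("w20.npy",[[522.5,87],[520.8,410],[193,412]],.042)
B=g("w21.npy",[[225.2,420.5],[220.5,107.5],[541.2,107.5]],.042)
print("FR NR NL\n",A,"\n",B,"\n diff",(A-B)*1000)
M=(A+B)/2; print(M)
loc=np.array([[65,-65],[-65,-65],[-65,65]])/1000
for X in(A,B,M):
    mu=X.mean(0);ml=loc.mean(0);H=(loc-ml).T@(X-mu);U,S,Vt=np.linalg.svd(H);R=(U@Vt).T
    t=mu-R@ml;print("centre",t,"yaw",np.degrees(np.arctan2(R[1,0],R[0,0])),"fit",((loc@R.T+t)-X)*1000)
    print((loc@R.T+t).round(4).tolist(), (R@[.065,.065]+t).round(4))
print(g("w21.npy",[[580,402],[657,402],[652,536],[580,536]],.162).mean(0))
```

```text
FR NR NL
 [[ 0.6387 -0.0519]
 [ 0.5092 -0.0486]
 [ 0.5121  0.0809]] 
 [[ 0.6389 -0.0511]
 [ 0.5096 -0.048 ]
 [ 0.5128  0.0809]] 
 diff [[-0.2864 -0.835 ]
 [-0.3949 -0.6176]
 [-0.7294 -0.0083]]
[[ 0.6388 -0.0515]
 [ 0.5094 -0.0483]
 [ 0.5125  0.0809]]
centre [0.5755 0.0146] yaw -1.3729218258414475 fit [[ 0.2839 -0.0249]
 [-0.2709 -0.1877]
 [-0.013   0.2126]]
[[0.6389, -0.0519], [0.509, -0.0488], [0.5121, 0.0812]] [0.6421 0.078 ]
centre [0.576  0.0151] yaw -1.3486401244999648 fit [[ 0.487  -0.3366]
 [-0.1777 -0.3372]
 [-0.3093  0.6738]]
[[0.6394, -0.0514], [0.5095, -0.0483], [0.5125, 0.0816]] [0.6425 0.0786]
centre [0.5757 0.0149] yaw -1.3608043579448315 fit [[ 0.3855 -0.1808]
 [-0.2243 -0.2624]
 [-0.1611  0.4432]]
[[0.6392, -0.0517], [0.5092, -0.0486], [0.5123, 0.0814]] [0.6423 0.0783]
[0.6416 0.0774]
```

Run:
```python
from h import *
go([.38,-.372,.25],-87.1)
```

```text
lin [278.3, -386.4, -9.8] rot [-0.01, 0.0, 175.34]
```

>>> {"name": "play_rows", "arguments": {
  "fingers": [0,0,0,0,0,0,0,0,0,0,0,0,0,0,0,0,0,0,0,0],
  "linear": [
    [14,-19,-10],
    [28,-38,-10],
    [42,-58,-10],
    [56,-77,-10],
    [70,-96,-10],
    [84,-116,-10],
    [98,-135,-10],
    [112,-154,-10],
    [126,-174,-10],
    [140,-193,-10],
    [154,-212,-10],
    [168,-232,-10],
    [182,-251,-10],
    [196,-270,-10],
    [210,-290,-10],
    [224,-309,-10],
    [238,-329,-10],
    [252,-348,-10],
    [266,-367,-10],
    [278,-386,-10]
  ],
  "rot": [
    [0,0,8.5],
    [0,0,17],
    [0,0,25.5],
    [0,0,34],
    [0,0,42.5],
    [0,0,51],
    [0,0,59.5],
    [0,0,68],
    [0,0,76.5],
    [0,0,85],
    [0,0,93.5],
    [0,0,102],
    [0,0,110.5],
    [0,0,119],
    [0,0,127.5],
    [0,0,136],
    [0,0,144.5],
    [0,0,153],
    [0,0,161.5],
    [0,0,170]
  ]
}}

```text
time_s: 38.05
position: [0.3798, -0.3727, 0.2504]
tcp_rot: [[0.991, 0.137, 0.0], [0.137, -0.991, -0.0], [0.0, 0.0, -1.0]]
force: [0.3, 0.1, -0.4]
opening: 1.0
```

>>> {"name": "play_rows", "arguments": {
  "fingers": [0,0,0,0],
  "linear": [
    [0,0,0],
    [0,0,0],
    [0,0,0],
    [0,0,0]
  ],
  "rot": [
    [0,0,5.3],
    [0,0,5.3],
    [0,0,5.3],
    [0,0,5.3]
  ]
}}

```text
time_s: 38.45
position: [0.3808, -0.3716, 0.2503]
tcp_rot: [[0.999, 0.054, 0.0], [0.054, -0.999, 0.0], [0.0, -0.0, -1.0]]
force: [0.1, 1.6, 0.3]
opening: 1.001
```

Run:
```python
from h import *
st()
c=get_calibration("wrist");w=capture("wrist");cv2.imwrite("w22.png",w[:,:,::-1]);np.save("w22.npy",c,allow_pickle=True)
crop(w,160,0,360,260,3,"w22")
```

```text
t 38.45 p [ 380.8 -371.6  250.3] h -86.93 tz [ 0.      0.0001 -1.    ] F [0.1 1.6 0.3] op 1.001 q [-56.  21.  94.   0.  65.  31.]
```

View pics/w22.png

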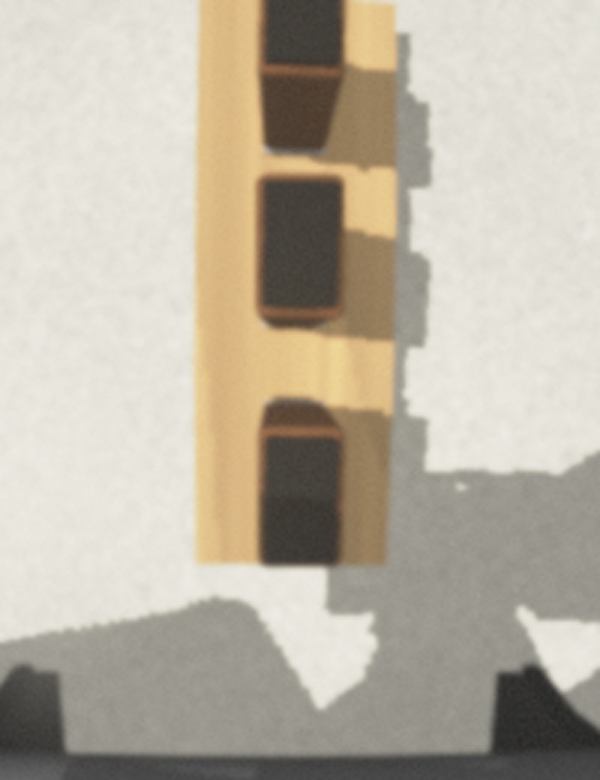

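Run:
```python
from h import *
c=np.load("w22.npy",allow_pickle=True).item()
P=lambda n,pts,z:print(n,plane("wrist",np.array(pts)/3+[160,0]-1/3.,z,c).round(4).tolist())
P("leg2",[[301,246],[257.5,245],[344,245],[300,174],[300,318]],.154)
P("leg3",[[301,497],[260,497],[342,497],[301,428],[301,566]],.154)
P("leg1 near mid",[[302,73],[260,60],[344,60]],.154)
go([.4085,-.3755,.20],-87.0)
```

```text
leg2 [[0.4817, -0.3727, 0.154], [0.4813, -0.3603, 0.154], [0.4828, -0.385, 0.154], [0.503, -0.3713, 0.154], [0.4607, -0.3736, 0.154]]
leg3 [[0.4085, -0.3769, 0.154], [0.4079, -0.3649, 0.154], [0.4092, -0.389, 0.154], [0.4288, -0.3757, 0.154], [0.3876, -0.3782, 0.154]]
leg1 near mid [[0.5342, -0.3702, 0.154], [0.5376, -0.3579, 0.154], [0.5392, -0.3821, 0.154]]
lin [27.4, 5.5, 50.2] rot [-0.01, -0.0, 0.06]
```

>>> {"name": "play_rows", "arguments": {
  "fingers": [0,0,0,0,0,0,0],
  "linear": [
    [14,4,0],
    [27,7,10],
    [27,7,60],
    [27,7,105],
    [27,7,135],
    [27,7,145],
    [27,7,145]
  ],
  "rot": [
    [0,0,0],
    [0,0,0],
    [0,0,0],
    [0,0,0],
    [0,0,0],
    [0,0,0],
    [0,0,0]
  ]
}}

```text
time_s: 39.2
position: [0.4081, -0.3768, 0.1034]
tcp_rot: [[0.999, 0.052, -0.002], [0.052, -0.999, 0.003], [-0.002, -0.003, -1.0]]
force: [-0.1, 0.8, -0.2]
opening: 1.0
```

>>> {"name": "play_rows", "arguments": {
  "fingers": [255,255,255,255,255,255,255,255,255,255,255,255,255],
  "linear": [
    [0,0,0],
    [0,0,0],
    [0,0,0],
    [0,0,0],
    [0,0,0],
    [0,0,0],
    [0,0,0],
    [0,0,0],
    [0,0,0],
    [0,0,0],
    [0,0,0],
    [0,0,0],
    [0,0,0]
  ],
  "rot": [
    [0,0,0],
    [0,0,0],
    [0,0,0],
    [0,0,0],
    [0,0,0],
    [0,0,0],
    [0,0,0],
    [0,0,0],
    [0,0,0],
    [0,0,0],
    [0,0,0],
    [0,0,0],
    [0,0,0]
  ]
}}

```text
time_s: 40.5
position: [0.4078, -0.3775, 0.1051]
tcp_rot: [[0.999, 0.052, -0.0], [0.052, -0.999, 0.0], [-0.0, -0.0, -1.0]]
force: [0.5, 0.8, 0.2]
opening: 0.296
```

Run:
```python
from h import *
st()
w=capture("wrist");crop(w,100,0,400,280,2.5,"w23")
```

```text
t 40.5 p [ 407.8 -377.5  105.1] h -87.04 tz [-0.0001  0.0002 -1.    ] F [0.5 0.8 0.2] op 0.296 q [-54.  34.  98.   0.  48.  33.]
```

View pics/w23.png

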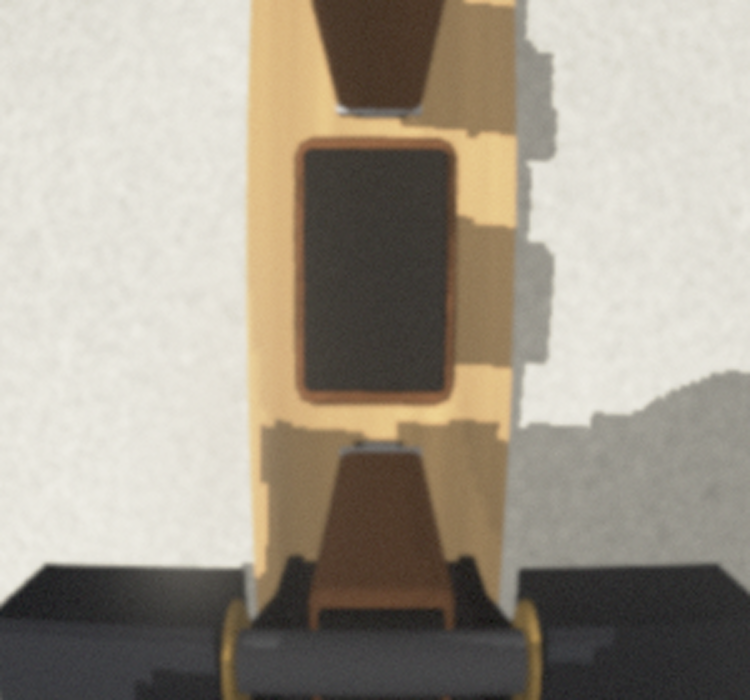

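Run:
```python
from h import *
c=get_calibration("wrist")
print(plane("wrist",np.array([[375.5,271],[375.5,138],[375.5,404]])/2.5+[100,0]-.3,.154,c))
go([.5123,.0814,.172],-1.36)
```

```text
[[ 0.4823 -0.3727  0.154 ]
 [ 0.5028 -0.3716  0.154 ]
 [ 0.4619 -0.3738  0.154 ]]
lin [128.0, -453.0, -66.8] rot [-0.01, -0.0, -85.68]
```

>>> {"name": "play_rows", "arguments": {
  "fingers": [255,255,255,255,255,255,255,255,255,255,255,255,255,255,255,255,255,255,255,255],
  "linear": [
    [0,0,-10],
    [0,0,-30],
    [0,0,-52],
    [0,0,-67],
    [5,-20,-67],
    [15,-55,-67],
    [25,-90,-67],
    [35,-128,-67],
    [46,-165,-67],
    [57,-203,-67],
    [68,-240,-67],
    [79,-278,-67],
    [89,-315,-67],
    [100,-353,-67],
    [110,-390,-67],
    [119,-422,-67],
    [125,-443,-67],
    [128,-453,-67],
    [128,-453,-67],
    [128,-453,-67]
  ],
  "rot": [
    [0,0,0],
    [0,0,0],
    [0,0,0],
    [0,0,-2],
    [0,0,-8],
    [0,0,-15],
    [0,0,-22],
    [0,0,-29],
    [0,0,-36],
    [0,0,-43],
    [0,0,-50],
    [0,0,-57],
    [0,0,-64],
    [0,0,-70],
    [0,0,-76],
    [0,0,-81],
    [0,0,-84],
    [0,0,-85.7],
    [0,0,-85.7],
    [0,0,-85.7]
  ]
}}

```text
time_s: 42.55
position: [0.5121, 0.0807, 0.1723]
tcp_rot: [[0.024, 1.0, -0.0], [1.0, -0.024, -0.001], [-0.001, -0.0, -1.0]]
force: [-0.1, 0.1, -1.6]
opening: 0.297
```

Run:
```python
from h import *
st()
c=get_calibration("wrist");w=capture("wrist");crop(w,100,0,400,280,2.5,"w24");np.save("w24.npy",c,allow_pickle=True)
s=capture("scene");crop(s,190,120,340,250,4.5,"s24")
go([.5123,.0814,.172],-1.36)
```

```text
t 42.55 p [512.1  80.7 172.3] h -1.38 tz [-0.0003 -0.0006 -1.    ] F [-0.1  0.1 -1.6] op 0.297 q [ -3.  26. 100.  -0.  54.  -2.]
lin [1.2, 0.2, 0.2] rot [-0.02, 0.02, -0.09]
```

View pics/w24.png

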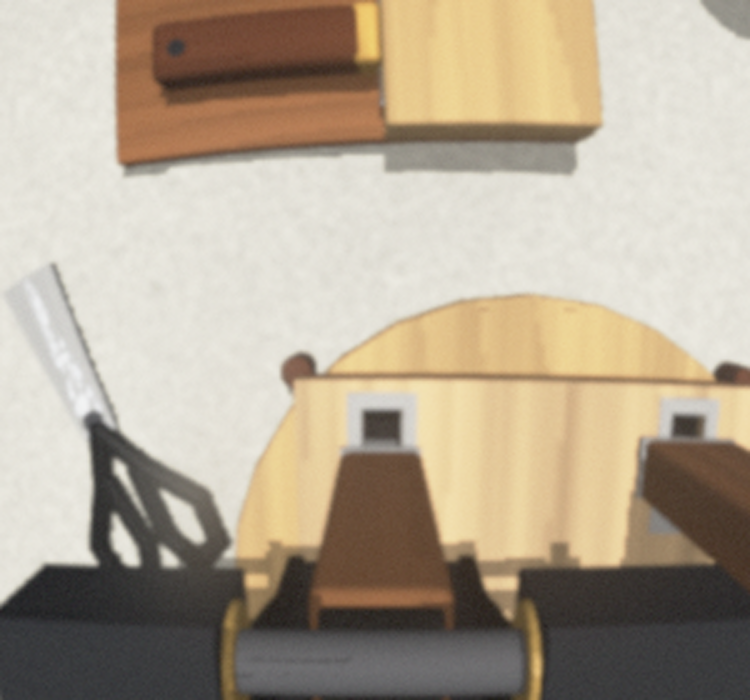

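View pics/s24.png

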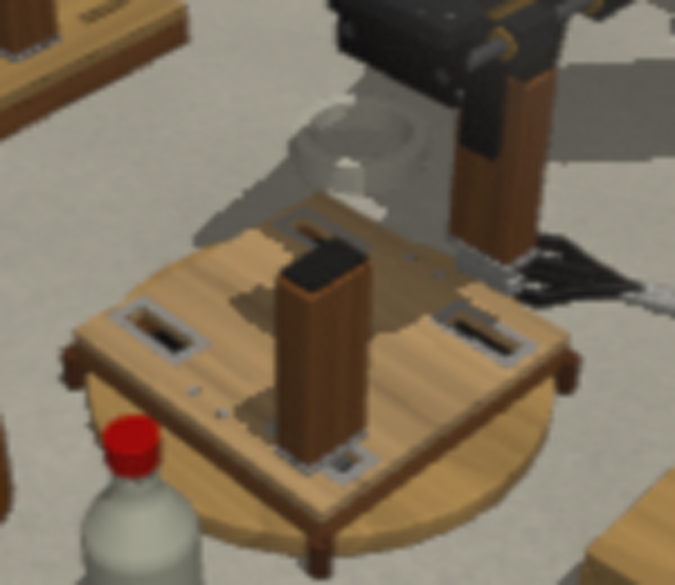

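>>> {"name": "play_rows", "arguments": {
  "fingers": [255,255,255,255,255,255,255],
  "linear": [
    [1,0,15],
    [1,0,30],
    [1,0,36],
    [1,0,40],
    [1,0,44],
    [1,0,47],
    [1,0,47]
  ],
  "rot": [
    [0,0,0],
    [0,0,0],
    [0,0,0],
    [0,0,0],
    [0,0,0],
    [0,0,0],
    [0,0,0]
  ]
}}

```text
time_s: 43.35
position: [0.5123, 0.0823, 0.1251]
tcp_rot: [[0.024, 1.0, -0.0], [1.0, -0.024, -0.0], [-0.0, -0.0, -1.0]]
force: [-0.3, 0.9, -2.2]
opening: 0.296
```

>>> {"name": "play_rows", "arguments": {
  "fingers": [255,255,255,255,255],
  "linear": [
    [0,0,4],
    [0,0,8],
    [0,0,11],
    [0,0,12],
    [0,0,12]
  ],
  "rot": [
    [0,0,0],
    [0,0,0],
    [0,0,0],
    [0,0,0],
    [0,0,0]
  ]
}}

```text
time_s: 43.85
position: [0.5123, 0.0825, 0.1132]
tcp_rot: [[0.023, 1.0, -0.0], [1.0, -0.023, 0.0], [0.0, -0.0, -1.0]]
force: [-0.4, 0.5, -1.6]
opening: 0.299
```

Run:
```python
from h import *
st()
s=capture("scene");crop(s,190,120,340,250,4.5,"s25")
```

```text
t 43.85 p [512.3  82.5 113.2] h -1.34 tz [-0.  0. -1.] F [-0.4  0.5 -1.6] op 0.299 q [ -3.  32. 103.   0.  45.  -2.]
```

View pics/s25.png

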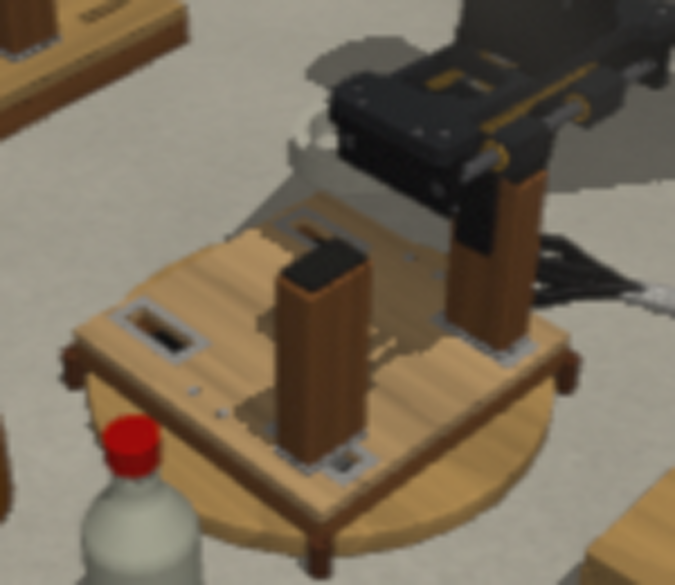

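>>> {"name": "play_rows", "arguments": {
  "fingers": [255,255,255,255,255,255,255,255,255,255,255,255,255,255,255],
  "linear": [
    [-1,0,0],
    [-1,0,0],
    [-1,0,0],
    [-1,0,0],
    [-1,0,0],
    [-1,0,0],
    [-1,0,0],
    [-1,0,0],
    [-1,0,0],
    [-1,0,0],
    [-1,0,0],
    [-1,0,0],
    [-1,0,0],
    [-1,0,1],
    [-1,0,1]
  ],
  "rot": [
    [0,0,6],
    [0,0,13],
    [0,0,20],
    [0,0,28],
    [0,0,36],
    [0,0,44],
    [0,0,52],
    [0,0,60],
    [0,0,68],
    [0,0,76],
    [0,0,83],
    [0,0,90],
    [0,0,90],
    [0,0,90],
    [0,0,90]
  ]
}}

```text
time_s: 45.4
position: [0.5125, 0.0814, 0.1131]
tcp_rot: [[1.0, -0.021, 0.001], [-0.021, -1.0, -0.0], [0.001, 0.0, -1.0]]
force: [-1.1, -0.1, 5.4]
opening: 0.294
```

Run:
```python
from h import *
st()
s=capture("scene");crop(s,190,120,340,250,4.5,"s26")
```

```text
t 45.4 p [512.5  81.4 113.1] h -91.19 tz [ 0.0006 -0.0001 -1.    ] F [-1.1 -0.1  5.4] op 0.294 q [ -3.  32. 103.  -0.  45.  88.]
```

View pics/s26.png

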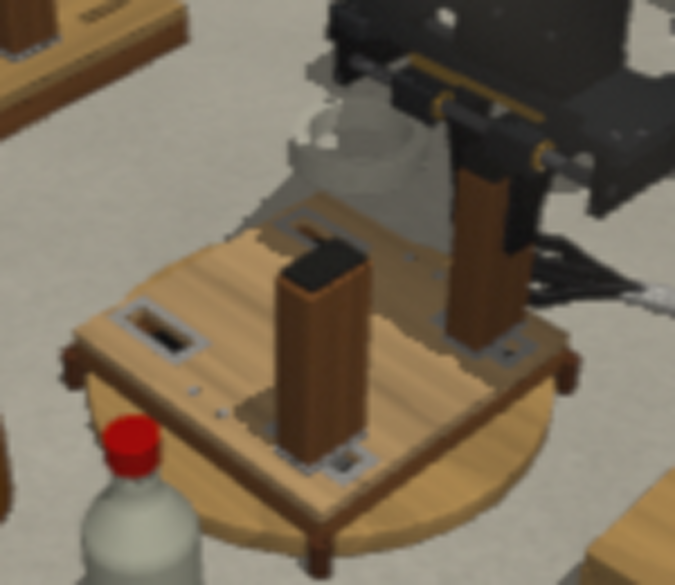

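Run:
```python
from h import *
go([.4823,-.3727,.195],-87.0);go([.4823,-.3727,.105],-87.0)
```

```text
lin [-20.7, 454.6, -81.9] rot [0.0, -0.04, -4.19]
lin [-20.7, 454.6, 8.1] rot [0.0, -0.04, -4.19]
```

>>> {"name": "play_rows", "arguments": {
  "fingers": [60,60,60,60,60,60,60,60,60],
  "linear": [
    [0,0,0],
    [0,0,0],
    [0,0,0],
    [0,0,0],
    [0,0,-10],
    [0,0,-40],
    [0,0,-80],
    [0,0,-82],
    [0,0,-82]
  ],
  "rot": [
    [0,0,0],
    [0,0,0],
    [0,0,0],
    [0,0,0],
    [0,0,0],
    [0,0,0],
    [0,0,0],
    [0,0,0],
    [0,0,0]
  ]
}}

```text
time_s: 46.35
position: [0.5131, 0.0814, 0.1958]
tcp_rot: [[1.0, -0.023, 0.003], [-0.023, -1.0, -0.0], [0.003, 0.0, -1.0]]
force: [-1.7, -1.0, 0.1]
opening: 0.762
```

Run:
```python
from h import *
st()
go([.4823,-.3727,.195],-87.0)
s=capture("scene");crop(s,190,120,340,250,4.5,"s27")
```

```text
t 46.35 p [513.1  81.4 195.8] h -91.33 tz [ 0.0035 -0.0002 -1.    ] F [-1.7 -1.   0.1] op 0.762 q [-3. 24. 99.  0. 57. 88.]
lin [-20.2, 454.7, 0.7] rot [0.01, -0.2, -4.33]
```

View pics/s27.png

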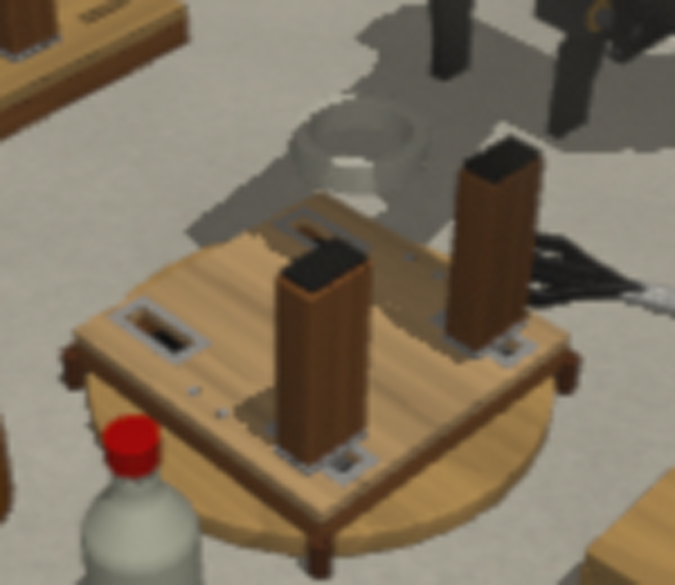

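The leg stands flat, upright and square like the fixed one. Next is leg 2.

>>> {"name": "play_rows", "arguments": {
  "fingers": [0,0,0,0,0,0,0,0,0,0,0,0,0,0,0,0,0,0],
  "linear": [
    [-2,45,0],
    [-4,90,0],
    [-6,138,0],
    [-8,186,0],
    [-10,234,0],
    [-12,282,0],
    [-15,330,0],
    [-17,378,0],
    [-19,420,0],
    [-20.5,446,0],
    [-20.5,455,0],
    [-20.5,455,0],
    [-20.5,455,20],
    [-20.5,455,55],
    [-20.5,455,80],
    [-20.5,455,90],
    [-20.5,455,90],
    [-20.5,455,90]
  ],
  "rot": [
    [0,0,0],
    [0,0,-1],
    [0,0,-2],
    [0,0,-3],
    [0,0,-4.2],
    [0,0,-4.2],
    [0,0,-4.2],
    [0,0,-4.2],
    [0,0,-4.2],
    [0,0,-4.2],
    [0,0,-4.2],
    [0,0,-4.2],
    [0,0,-4.2],
    [0,0,-4.2],
    [0,0,-4.2],
    [0,0,-4.2],
    [0,0,-4.2],
    [0,0,-4.2]
  ]
}}

```text
time_s: 48.2
position: [0.4819, -0.3725, 0.105]
tcp_rot: [[0.999, 0.051, 0.001], [0.051, -0.999, -0.001], [0.001, 0.001, -1.0]]
force: [-0.3, 0.0, 0.4]
opening: 1.002
```

Run:
```python
from h import *
st()
c=get_calibration("wrist");w=capture("wrist");crop(w,100,0,400,280,2.5,"w28");np.save("w28.npy",c,allow_pickle=True)
```

```text
t 48.2 p [ 481.9 -372.5  105. ] h -87.08 tz [ 0.0007 -0.0005 -1.    ] F [-0.3  0.   0.4] op 1.002 q [-48.  38.  90.   0.  52.  39.]
```

View pics/w28.png

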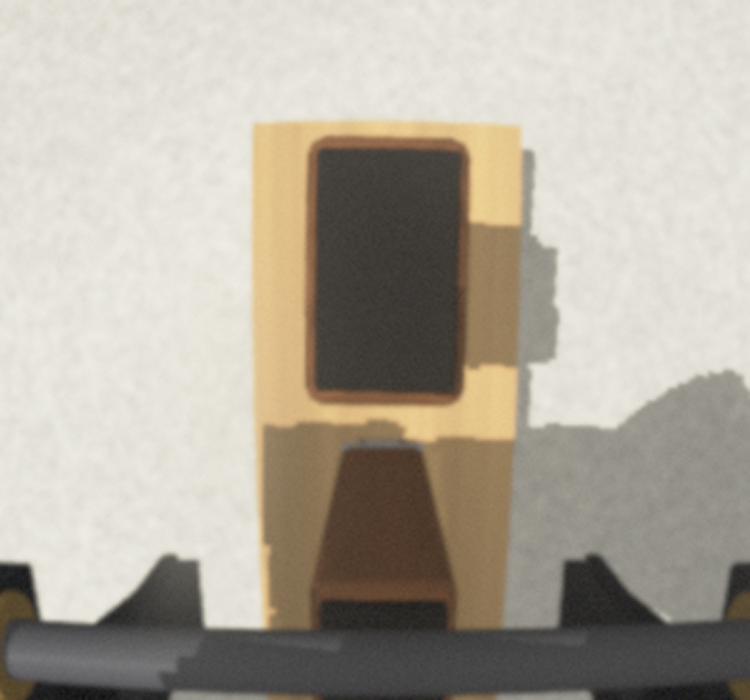

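>>> {"name": "play_rows", "arguments": {
  "fingers": [0,255,255,255,255,255,255,255,255,255,255,255,255,255],
  "linear": [
    [1,0,0],
    [1,0,0],
    [1,0,0],
    [1,0,0],
    [1,0,0],
    [1,0,0],
    [1,0,0],
    [1,0,0],
    [1,0,0],
    [1,0,0],
    [1,0,0],
    [1,0,0],
    [1,0,0],
    [1,0,0]
  ],
  "rot": [
    [0,0,0],
    [0,0,0],
    [0,0,0],
    [0,0,0],
    [0,0,0],
    [0,0,0],
    [0,0,0],
    [0,0,0],
    [0,0,0],
    [0,0,0],
    [0,0,0],
    [0,0,0],
    [0,0,0],
    [0,0,0]
  ]
}}

```text
time_s: 49.65
position: [0.4821, -0.3729, 0.1042]
tcp_rot: [[0.999, 0.05, -0.0], [0.05, -0.999, 0.0], [-0.0, -0.0, -1.0]]
force: [0.1, 0.1, -0.0]
opening: 0.297
```

Run:
```python
from h import *
st()
c=np.load("w28.npy",allow_pickle=True).item()
p=plane("wrist",np.array([[387,270],[390,138],[385,404],[308,270],[467,270]])/2.5+[100,0]-.3,.154,c);print(p)
d=p[1]-p[2];print(np.degrees(np.arctan2(d[1],d[0])))
go([.5092,-.0486,.172],-1.36)
```

```text
t 49.65 p [ 482.1 -372.9  104.2] h -87.14 tz [-0.0001  0.     -1.    ] F [ 0.1  0.1 -0. ] op 0.297 q [-48.  38.  90.  -0.  52.  39.]
[[ 0.5565 -0.3694  0.154 ]
 [ 0.5769 -0.3688  0.154 ]
 [ 0.536  -0.3702  0.154 ]
 [ 0.556  -0.3575  0.154 ]
 [ 0.5573 -0.3814  0.154 ]]
1.9381730578050067
lin [43.2, -322.6, -67.8] rot [-0.01, 0.0, -85.78]
```

>>> {"name": "play_rows", "arguments": {
  "fingers": [255,255,255,255,255,255,255,255,255,255,255,255,255,255,255,255,255,255,255],
  "linear": [
    [0,0,-10],
    [0,0,-30],
    [0,0,-52],
    [0,0,-67],
    [2,-15,-67],
    [6,-42,-67],
    [10,-70,-67],
    [14,-98,-67],
    [18,-127,-67],
    [22,-156,-67],
    [25,-185,-67],
    [29,-214,-67],
    [33,-243,-67],
    [37,-270,-67],
    [40,-295,-67],
    [42,-314,-67],
    [43,-322,-67],
    [43,-322,-67],
    [43,-322,-67]
  ],
  "rot": [
    [0,0,0],
    [0,0,0],
    [0,0,0],
    [0,0,-2],
    [0,0,-9],
    [0,0,-16],
    [0,0,-23],
    [0,0,-31],
    [0,0,-39],
    [0,0,-47],
    [0,0,-54],
    [0,0,-62],
    [0,0,-69],
    [0,0,-76],
    [0,0,-82],
    [0,0,-85.8],
    [0,0,-85.8],
    [0,0,-85.8],
    [0,0,-85.8]
  ]
}}

```text
time_s: 51.55
position: [0.5093, -0.0499, 0.1715]
tcp_rot: [[0.024, 1.0, 0.001], [1.0, -0.024, -0.001], [-0.001, 0.001, -1.0]]
force: [-0.7, 0.4, -2.4]
opening: 0.297
```

Run:
```python
from h import *
st()
w=capture("wrist");crop(w,100,0,400,280,2.5,"w29")
go([.5092,-.0486,.1122],-1.36)
```

```text
t 51.55 p [509.3 -49.9 171.5] h -1.39 tz [ 0.0007 -0.0007 -1.    ] F [-0.7  0.4 -2.4] op 0.297 q [-18.  26. 101.  -0.  53. -17.]
lin [1.6, -0.2, 59.2] rot [0.03, 0.03, -0.06]
```

View pics/w29.png

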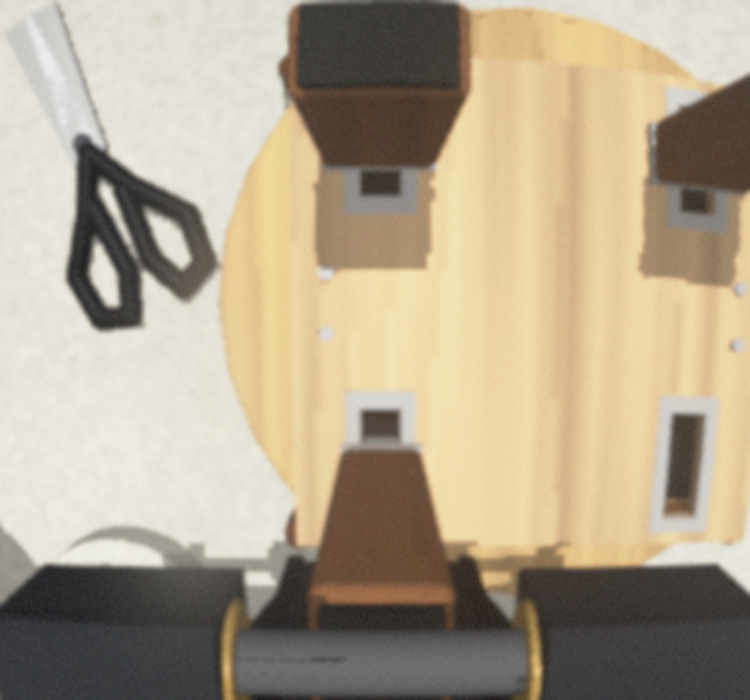

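>>> {"name": "play_rows", "arguments": {
  "fingers": [255,255,255,255,255,255,255,255,255,255,255],
  "linear": [
    [1,0,15],
    [1,0,30],
    [1,0,36],
    [1,0,40],
    [1,0,44],
    [1,0,48],
    [1,0,52],
    [1,0,56],
    [1,0,58.5],
    [1,0,59],
    [1,0,59]
  ],
  "rot": [
    [0,0,0],
    [0,0,0],
    [0,0,0],
    [0,0,0],
    [0,0,0],
    [0,0,0],
    [0,0,0],
    [0,0,0],
    [0,0,0],
    [0,0,0],
    [0,0,0]
  ]
}}

```text
time_s: 52.7
position: [0.5091, -0.0482, 0.1123]
tcp_rot: [[0.023, 1.0, 0.0], [1.0, -0.023, -0.0], [-0.0, 0.0, -1.0]]
force: [0.7, -0.2, -1.5]
opening: 0.294
```

>>> {"name": "play_rows", "arguments": {
  "fingers": [255,255,255,255,255,255,255,255,255,255,255,255,255,255,255],
  "linear": [
    [0,0,0],
    [0,0,0],
    [0,0,0],
    [0,0,0],
    [0,0,0],
    [0,0,0],
    [0,0,0],
    [0,0,0],
    [0,0,0],
    [0,0,0],
    [0,0,0],
    [0,0,0],
    [0,0,0],
    [0,0,1],
    [0,0,1]
  ],
  "rot": [
    [0,0,6],
    [0,0,13],
    [0,0,20],
    [0,0,28],
    [0,0,36],
    [0,0,44],
    [0,0,52],
    [0,0,60],
    [0,0,68],
    [0,0,76],
    [0,0,83],
    [0,0,90],
    [0,0,90],
    [0,0,90],
    [0,0,90]
  ]
}}

```text
time_s: 54.2
position: [0.5093, -0.0482, 0.1121]
tcp_rot: [[1.0, -0.021, 0.001], [-0.021, -1.0, -0.0], [0.001, 0.0, -1.0]]
force: [-1.3, -0.0, 4.2]
opening: 0.294
```

Run:
```python
from h import *
st()
s=capture("scene");crop(s,190,120,340,250,4.5,"s30")
go([.5568,-.3693,.195],-87.7)
```

```text
t 54.2 p [509.3 -48.2 112.1] h -91.2 tz [ 0.0007 -0.0002 -1.    ] F [-1.3 -0.   4.2] op 0.294 q [-18.  31. 104.   0.  45.  73.]
lin [54.3, 320.0, -82.8] rot [0.01, -0.04, -3.5]
```

View pics/s30.png

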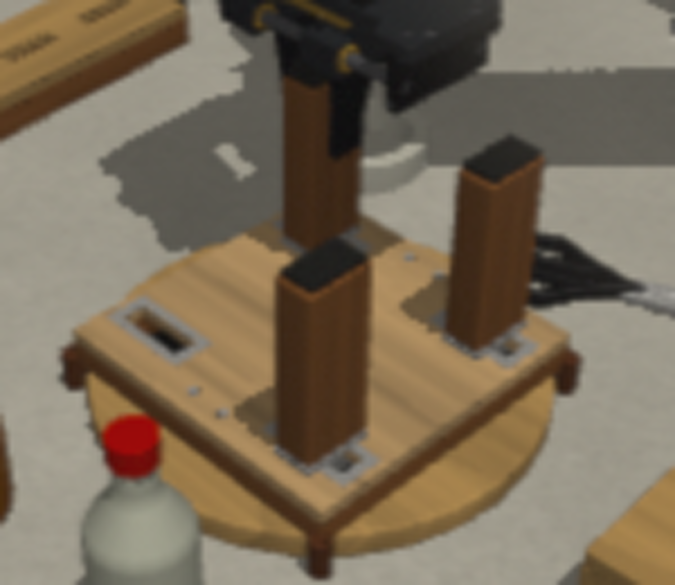

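>>> {"name": "play_rows", "arguments": {
  "fingers": [60,60,60,60,60,60,60,60,0,0,0,0,0,0,0,0,0,0],
  "linear": [
    [0,0,0],
    [0,0,0],
    [0,0,0],
    [0,0,0],
    [0,0,-10],
    [0,0,-40],
    [0,0,-80],
    [0,0,-83],
    [8,45,-83],
    [16,93,-83],
    [24,141,-83],
    [32,189,-83],
    [40,237,-83],
    [48,280,-83],
    [53,310,-83],
    [54,320,-83],
    [54,320,-83],
    [54,320,-83]
  ],
  "rot": [
    [0,0,0],
    [0,0,0],
    [0,0,0],
    [0,0,0],
    [0,0,0],
    [0,0,0],
    [0,0,0],
    [0,0,0],
    [0,0,-1],
    [0,0,-2],
    [0,0,-3],
    [0,0,-3.5],
    [0,0,-3.5],
    [0,0,-3.5],
    [0,0,-3.5],
    [0,0,-3.5],
    [0,0,-3.5],
    [0,0,-3.5]
  ]
}}

```text
time_s: 56.05
position: [0.555, -0.3674, 0.1937]
tcp_rot: [[0.999, 0.038, -0.002], [0.038, -0.999, 0.002], [-0.001, -0.002, -1.0]]
force: [-0.7, 0.2, 0.1]
opening: 1.004
```

Run:
```python
from h import *
st()
s=capture("scene");crop(s,190,120,340,250,4.5,"s31")
go([.5568,-.3693,.105],-87.7)
```

```text
t 56.05 p [ 555.  -367.4  193.7] h -87.81 tz [-0.0016  0.0023 -1.    ] F [-0.7  0.2  0.1] op 1.004 q [-43.  35.  77.   0.  68.  45.]
lin [1.7, 2.5, 88.9] rot [-0.12, 0.07, -0.06]
```

View pics/s31.png

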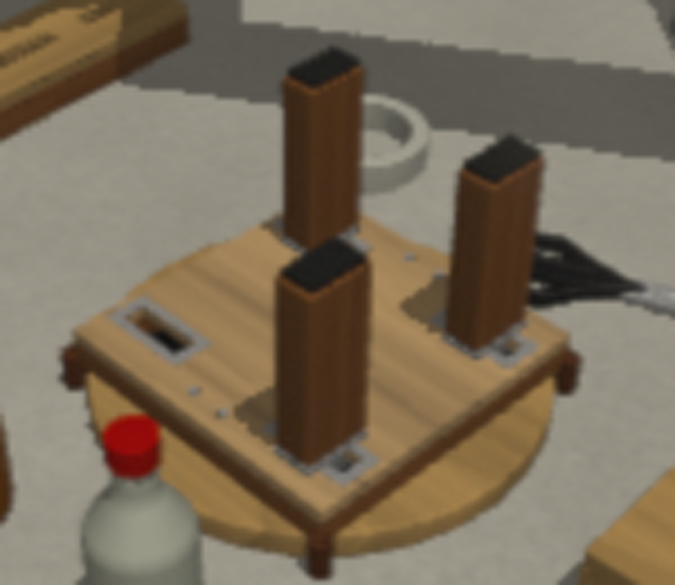

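The second leg is locked and square. Next I'll grasp the last one.

>>> {"name": "play_rows", "arguments": {
  "fingers": [0,0,0,0,0,0],
  "linear": [
    [1,1,10],
    [1,1,45],
    [1,1,75],
    [1,1,88],
    [1,1,89],
    [1,1,89]
  ],
  "rot": [
    [0,0,0],
    [0,0,0],
    [0,0,0],
    [0,0,0],
    [0,0,0],
    [0,0,0]
  ]
}}

```text
time_s: 56.7
position: [0.5572, -0.3702, 0.1057]
tcp_rot: [[0.999, 0.038, 0.001], [0.038, -0.999, -0.001], [0.001, 0.001, -1.0]]
force: [0.7, -0.8, 0.3]
opening: 0.997
```

Run:
```python
from h import *
st()
go([.5568,-.3693,.105],-87.4)
w=capture("wrist");crop(w,100,0,400,280,2.5,"w32")
```

```text
t 56.7 p [ 557.2 -370.2  105.7] h -87.8 tz [ 0.0006 -0.0005 -1.    ] F [ 0.7 -0.8  0.3] op 0.997 q [-43.  41.  81.   0.  58.  45.]
lin [-0.3, -0.9, 0.7] rot [0.03, -0.03, -0.4]
```

View pics/w32.png

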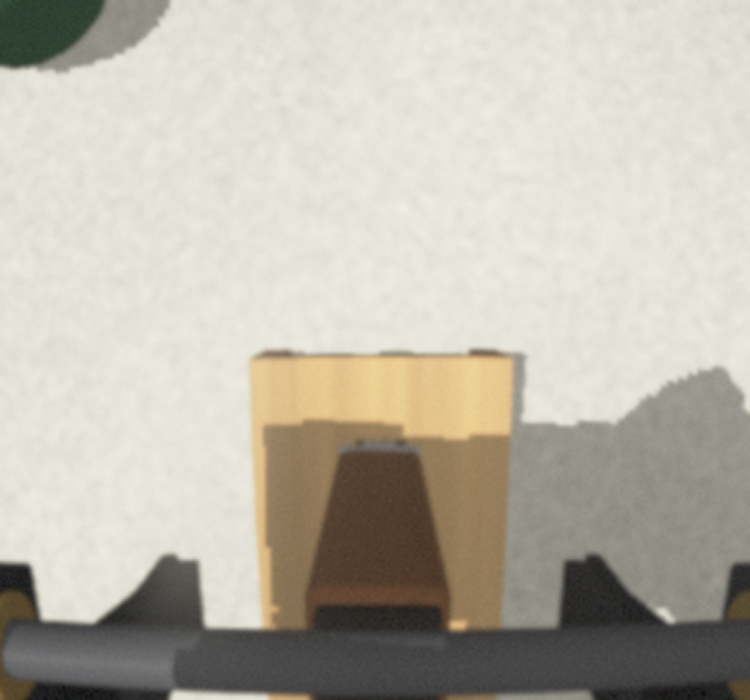

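>>> {"name": "play_rows", "arguments": {
  "fingers": [0,255,255,255,255,255,255,255,255,255,255,255,255,255],
  "linear": [
    [0,-1,0],
    [0,-1,0],
    [0,-1,0],
    [0,-1,0],
    [0,-1,0],
    [0,-1,0],
    [0,-1,0],
    [0,-1,0],
    [0,-1,0],
    [0,-1,0],
    [0,-1,0],
    [0,-1,0],
    [0,-1,0],
    [0,-1,0]
  ],
  "rot": [
    [0,0,0],
    [0,0,0],
    [0,0,0],
    [0,0,0],
    [0,0,0],
    [0,0,0],
    [0,0,0],
    [0,0,0],
    [0,0,0],
    [0,0,0],
    [0,0,0],
    [0,0,0],
    [0,0,0],
    [0,0,0]
  ]
}}

```text
time_s: 58.15
position: [0.5566, -0.3694, 0.1051]
tcp_rot: [[0.999, 0.038, -0.0], [0.038, -0.999, 0.0], [-0.0, -0.0, -1.0]]
force: [0.4, 0.4, -0.5]
opening: 0.299
```

Run:
```python
from h import *
st()
go([.6392,-.0517,.172],-1.36)
```

```text
t 58.15 p [ 556.6 -369.4  105.1] h -87.84 tz [-0.  0. -1.] F [ 0.4  0.4 -0.5] op 0.299 q [-43.  41.  81.  -0.  58.  45.]
lin [94.6, -314.3, -66.8] rot [-0.0, 0.0, -86.48]
```

>>> {"name": "play_rows", "arguments": {
  "fingers": [255,255,255,255,255,255,255,255,255,255,255,255,255,255,255,255,255,255,255],
  "linear": [
    [0,0,-10],
    [0,0,-30],
    [0,0,-52],
    [0,0,-67],
    [4,-15,-67],
    [12,-42,-67],
    [21,-70,-67],
    [29,-98,-67],
    [38,-127,-67],
    [47,-156,-67],
    [56,-185,-67],
    [65,-214,-67],
    [73,-243,-67],
    [81,-268,-67],
    [88,-292,-67],
    [93,-308,-67],
    [94.5,-314,-67],
    [94.5,-314,-67],
    [94.5,-314,-67]
  ],
  "rot": [
    [0,0,0],
    [0,0,0],
    [0,0,0],
    [0,0,-2],
    [0,0,-9],
    [0,0,-16],
    [0,0,-23],
    [0,0,-31],
    [0,0,-39],
    [0,0,-47],
    [0,0,-54],
    [0,0,-62],
    [0,0,-69],
    [0,0,-76],
    [0,0,-82],
    [0,0,-86.5],
    [0,0,-86.5],
    [0,0,-86.5],
    [0,0,-86.5]
  ]
}}

```text
time_s: 60.05
position: [0.6389, -0.0528, 0.1723]
tcp_rot: [[0.025, 1.0, -0.0], [1.0, -0.025, -0.001], [-0.001, -0.0, -1.0]]
force: [-0.1, -0.6, -2.4]
opening: 0.297
```

Run:
```python
from h import *
st()
w=capture("wrist");crop(w,100,0,400,280,2.5,"w33")
go([.6392,-.0517,.1131],-1.36)
```

```text
t 60.05 p [638.9 -52.8 172.3] h -1.42 tz [-0.0003 -0.0005 -1.    ] F [-0.1 -0.6 -2.4] op 0.297 q [-15.  35.  82.  -0.  63. -13.]
lin [1.4, 0.3, 59.1] rot [-0.02, 0.03, -0.08]
```

View pics/w33.png

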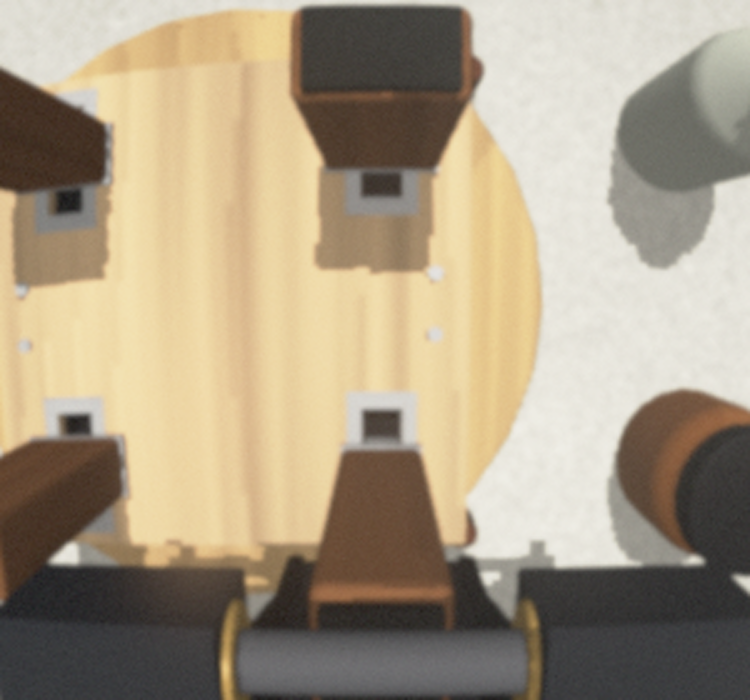

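>>> {"name": "play_rows", "arguments": {
  "fingers": [255,255,255,255,255,255,255,255,255,255,255],
  "linear": [
    [1,0,15],
    [1,0,30],
    [1,0,36],
    [1,0,40],
    [1,0,44],
    [1,0,48],
    [1,0,52],
    [1,0,56],
    [1,0,58.5],
    [1,0,59],
    [1,0,59]
  ],
  "rot": [
    [0,0,0],
    [0,0,0],
    [0,0,0],
    [0,0,0],
    [0,0,0],
    [0,0,0],
    [0,0,0],
    [0,0,0],
    [0,0,0],
    [0,0,0],
    [0,0,0]
  ]
}}

```text
time_s: 61.2
position: [0.6392, -0.051, 0.1133]
tcp_rot: [[0.023, 1.0, 0.0], [1.0, -0.023, -0.0], [-0.0, 0.0, -1.0]]
force: [0.2, 0.4, -3.3]
opening: 0.299
```

>>> {"name": "play_rows", "arguments": {
  "fingers": [255,255,255,255,255,255,255,255,255,255,255,255,255,255,255],
  "linear": [
    [0,0,0],
    [0,0,0],
    [0,0,0],
    [0,0,0],
    [0,0,0],
    [0,0,0],
    [0,0,0],
    [0,0,0],
    [0,0,0],
    [0,0,0],
    [0,0,0],
    [0,0,0],
    [0,0,0],
    [0,0,1],
    [0,0,1]
  ],
  "rot": [
    [0,0,6],
    [0,0,13],
    [0,0,20],
    [0,0,28],
    [0,0,36],
    [0,0,44],
    [0,0,52],
    [0,0,60],
    [0,0,68],
    [0,0,76],
    [0,0,83],
    [0,0,90],
    [0,0,90],
    [0,0,90],
    [0,0,90]
  ]
}}

```text
time_s: 62.7
position: [0.6394, -0.051, 0.1131]
tcp_rot: [[1.0, -0.021, 0.001], [-0.021, -1.0, -0.0], [0.001, 0.0, -1.0]]
force: [-0.4, 0.8, 3.2]
opening: 0.297
```

Run:
```python
from h import *
st()
s=capture("scene");crop(s,190,120,340,250,4.5,"s34")
```

```text
t 62.7 p [639.4 -51.  113.1] h -91.23 tz [ 0.0006 -0.0002 -1.    ] F [-0.4  0.8  3.2] op 0.297 q [-15.  39.  85.  -0.  56.  77.]
```

View pics/s34.png

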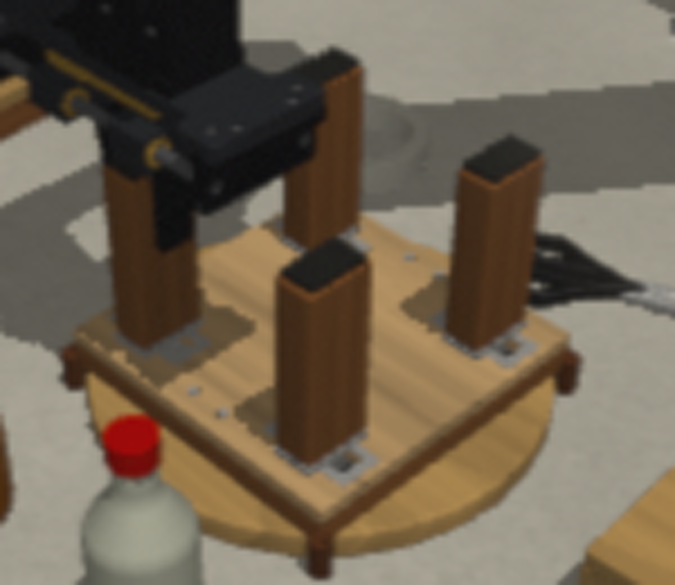

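Locked. I'll release it, rise, back off and check everything.

>>> {"name": "play_rows", "arguments": {
  "fingers": [60,60,60,60,60,60,60,60,60,60,60,60,60,60,60],
  "linear": [
    [0,0,0],
    [0,0,0],
    [0,0,0],
    [0,0,0],
    [0,0,-10],
    [0,0,-40],
    [0,0,-85],
    [0,0,-125],
    [-45,25,-135],
    [-90,50,-135],
    [-135,75,-135],
    [-180,100,-135],
    [-210,125,-135],
    [-210,125,-135],
    [-210,125,-135]
  ],
  "rot": [
    [0,0,0],
    [0,0,0],
    [0,0,0],
    [0,0,0],
    [0,0,0],
    [0,0,0],
    [0,0,0],
    [0,0,0],
    [0,0,0],
    [0,0,0],
    [0,0,0],
    [0,0,0],
    [0,0,0],
    [0,0,0],
    [0,0,0]
  ]
}}

```text
time_s: 64.25
position: [0.4264, -0.1719, 0.2481]
tcp_rot: [[1.0, -0.026, 0.002], [-0.026, -1.0, -0.001], [0.002, 0.001, -1.0]]
force: [0.8, -0.1, 0.2]
opening: 0.768
```

Run:
```python
from h import *
st()
s=capture("scene");crop(s,0,0,512,384,1.5,"s35")
t=capture("top");crop(t,0,0,512,384,1.5,"t35")
w=capture("wrist");crop(w,0,0,512,384,1.5,"w35")
crop(t,100,140,310,280,3.8,"t35b")
```

```text
t 64.25 p [ 426.4 -171.9  248.1] h -91.5 tz [ 0.002  -0.0008 -1.    ] F [ 0.8 -0.1  0.2] op 0.768 q [-36.  15. 103.   0.  61.  56.]
```

View pics/s35.png

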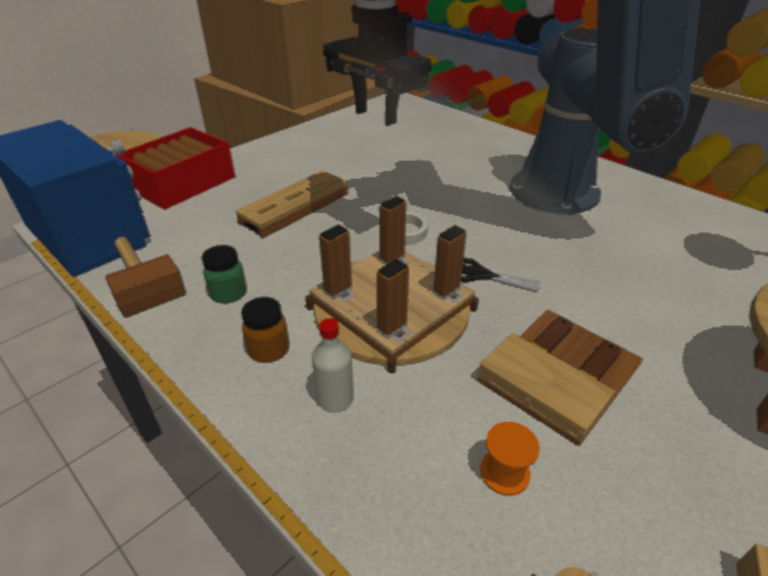

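View pics/t35.png

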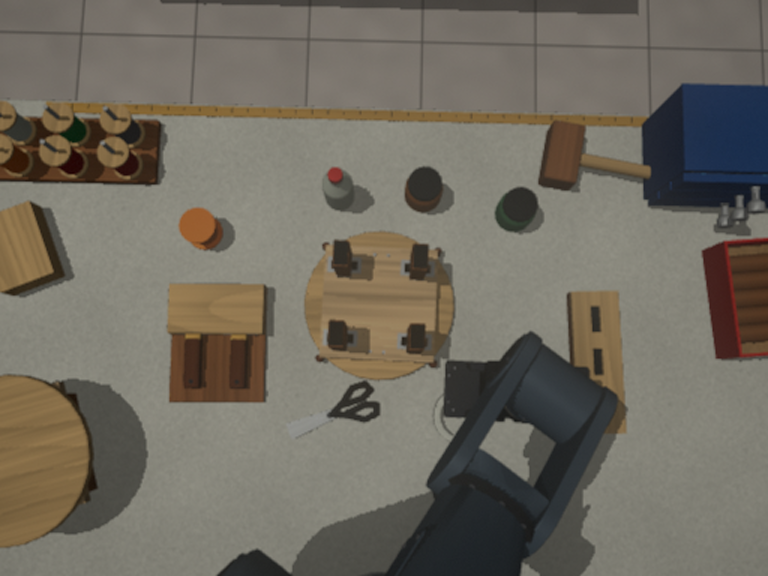

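View pics/t35b.png

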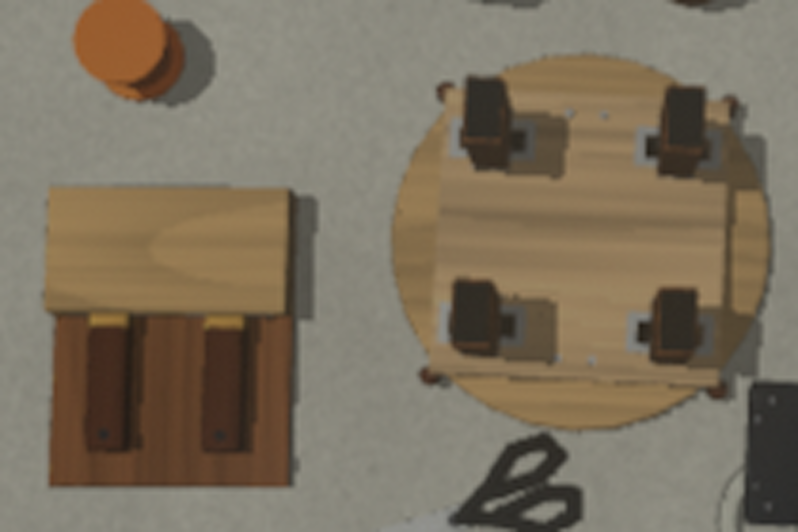

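Run:
```python
from h import *
print(plane("top",np.array([[107,448],[225,447]])/3.8+[100,140],.034))
st(); print(bot.hand_in())
```

```text
[[0.4226 0.3345 0.034 ]
 [0.4253 0.2534 0.034 ]]
t 64.4 p [ 427.6 -170.8  247.6] h -91.27 tz [ 0.0013 -0.0005 -1.    ] F [-0.1  0.4 -0.3] op 0.769 q [-36.  16. 103.   0.  61.  56.]
the job is handed in; nothing more can be done
None
```

The job is handed in after 64 s. All three legs are fitted and both scrapers are put away; the hand-in reports no verdict.

- **Legs:** each T-head went through its slot with no sideways resistance. Each leg was then turned 90° and pressed down with 3–5 N before release. The arm's pose at release was within about 1 mm of each slot's measured centre and 0.2° of square. The final pictures show all of them upright and square like the fixed leg.
- **Scraper_a:** its first push was blocked because the blade had tipped nose-up in the grip. I set it down flat on the holder block, gripped it again and pushed it home.
- **Scraper_b:** it went home, but just after release it was found about 30 mm out and 12° askew. I took this to be the announced knock, gripped it again, straightened it and pushed it home.
- **Last checks:** the final top view puts both handle ends 92–95 mm in front of the bay mouth, against 95 mm when home. By eye both lie flat and straight, and nothing else on the bench appears to have moved. The arm stood clear. I did not measure leg tilt or the blade ends directly, and no check still failed at the end.

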